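# Tighten the display stand's bearing collar with the pin spanner

### The arm

A 6-joint arm with a two-finger parallel gripper is mounted at the origin on the work surface. World frame = base frame: x ahead of the robot, y to its left, z up, the work surface at z = 0. Lengths are in m, angles in rad, forces in N, time in s.
With the tool pointing down it reaches from about 0.35 to 0.775 m from the base axis. Payload 5.5 kg.
Tool frame: the origin (TCP) lies at the very end of the fingers, on their centre line; the grasp point (between the pads) lies 19 mm behind it; x points along the fingers, y is the direction in which the jaws open and shut, and the axes are right-handed (so a half turn about x gives the same grasp; the last joint's range is limited). The gripper opens to 85 mm and grips with 20 to 120 N. Pads are 22 mm wide; open, the fingers measure 114 mm over their backs; the gripper's body (76 mm by 85 mm) begins 54 mm behind the grasp point. The pads swing forward as they close: fully open they stand 13 mm farther back than shut.
Start: joints at [-0.14, 0.313, 0.046, 1.304, 0, 1.431], TCP at [0.575, -0, 0.231] pointing down, gripper open.
Joint ranges: [-2.76, 2.76], [-0.86, 1.69], [-1.03, 1.26], [-2.2, 2.34], [-1.47, 1.5], [-3.14, 3.14]. Speed limits (rad/s): [2.57, 2.57, 3.14, 3.14, 3.14, 3.14].

### API

Orientations are given as a unit quaternion [w, x, y, z].
In Python, from workcell import env gives the robot as it stands.
- The arm moves only by the tool drive_tool, never from a script. Its argument "plan" is a list that holds one entry, the list of rows, each a list of 7 numbers: the shift along the tool's x, y, z in cm, then the turn, a rotation vector about the tool's x, y, z in degrees, then the opening, from 0 (shut) to 1 (fully open). In form: [[[tx, ty, tz, wx, wy, wz, fingers], ...]]. A call has exactly 5 rows; each row shifts and turns the commanded pose from where the row before left it, along the tool's axes as they then stand; what a row does not reach is not made up. A row lasts 1/12 s, in which the tool goes at most 41.7 mm and 7.16 degrees, less where a joint would pass 70% of its speed; a pose out of reach is approached as far as the arm can. A call with a gripper value outside its range is refused whole. The fingers move at their own pace and stop on an object; "squeeze" is the grip in N (left out, the last holds). Time passes only in rows, so rows that do not move let the fingers close, or fill a call up. It gives the time, the measured TCP pose, the force and the opening at its end, in the units of the state.
- env.get_state(): the state, without advancing time (a new reading comes with each control period).
- env.read_camera(name): name is "scene" or "side" or "wrist"; returns the picture (480x640x3 uint8, red, green, blue); there is no depth.
- env.camera_model(name): a dict with "camera_matrix" (3x3 intrinsics, pixels), "k1" (the pictures are not rectified: a ray, as slopes to the right and down, at radius r is drawn at 1 + k1 r^2 times it, then the intrinsics apply), "camera_from_world" (4x4, takes a point from world to camera coordinates); the wrist camera has in their place "T_tool_cam" (4x4, takes a point from camera to tool coordinates, whose origin is the TCP and whose axes are the tool frame's). Camera axes: x right, y down, z forward; pixel columns grow to the right and rows downward; lengths in m; the calibration is good to about 2 mm. A picture is of the moment at which its call begins: read the wrist's pose just before it. camera_model takes no time and is no camera call.
- env.hand_in(): hands the job in, once; it reports no verdict.
The state is a dict: "clock": time; "joint_pos": joint angles; "qvel": joint speeds; "tau": joint torques, N m; "tcp_pos": TCP position; "orientation": TCP orientation; "wrist_force": force on the tool from outside, world axes, zero at the start; "ft_torque": the same for the moment, N m; "finger_gap": finger opening in m.
Only numpy, scipy, OpenCV 4.12 (cv2) and the standard library are available. Lean on these libraries where they do the work, as an engineer would, in place of code of your own. Each camera call takes 0.05 s, during which the arm holds its last target.

### The job

The collar on the revolving display's base has worked loose. Take the pin spanner from its rest, seat both prongs fully in the collar's two holes and turn the collar clockwise (seen from above) with it until it is tight against its stop, red pointer at the green mark; then lift the spanner out and set it back upright on its rest, prongs in the slot. Feel your way in and up to the stop without forcing anything, keep the gripper itself off the display base, and leave the stock on the counter alone.

Things in the scene. Friction and masses are not known exactly. Their poses are not given: they have to be found in the camera images.
- spanner: Loose pin spanner, 0.3 kg, z up. Origin: middle of its upright orange grip, a post 22 x 22 x 50 mm tall with a 40 x 40 mm black finger guard round its foot (z -25 to -19). Below, a steel bar 74 mm along x, 24 along y, 10 thick (z -35 to -25 mm). Two prongs point down from the bar at x = +/-27 mm: 8 mm diameter, 9 long (tips z = -44 mm), tapered to 5 over the last 2 mm. Starts upright on its rest.
- rest_top (a point): Middle of the top of the spanner's rest, a fixed black tray 100 x 64 mm, 24 mm high. Two rails 90 mm long run along x with an open slot between them, 14 mm wide and 18 deep. The prongs hang in the slot and the bar lies along x on the rails, so the spanner's origin is then 35 mm above this point.
- display_base: Fixed base of the display and all it carries: dark round foot, 160 mm wide, 20 high, a green mark near its edge; on it the collar: steel flange (116 mm, 6 thick) with a red pointer, and clamped on it an aluminium face ring (100 mm, 14 thick, flat top). Origin on the counter under the collar's axis, z up. Prongs pressed on with 5 N slide without turning it; contact forces (all summed) over 45 N harm it.
- collar_face (a point): Centre of the collar's top face, 40 mm above the counter; axes are the base's and do not turn. Two round blind holes in the face, 27 mm from the centre on one diameter, 10.5 mm wide, 12 deep. Their line lies clockwise of this x axis by the collar's joint value plus a phase of 0 to 0.6 rad, fixed in an episode but unmeasured: look or feel. Prongs home: bar on the face.
- collar (a joint): Turn of the collar in rad about its vertical axis, clockwise from above: 0 at the loose end (red pointer on the base's -x side), 0.95 at its hard stop, where the pointer stands over the green mark. Starts at 0.03 to 0.3. Friction of 0.25 N m holds it where it is left.
- carton_white: White carton, 30 x 60 x 85 mm tall, stock to be left alone; origin at the centre of its underside.
- carton_blue: Blue carton, 40 x 75 x 35 mm tall, stock to be left alone; origin at the centre of its underside.
- tin: Red tin, 52 mm diameter, 60 mm tall, stock to be left alone; origin at the centre of its underside.
Not all that is in view belongs to the job. Leave any yellow look-alike of the spanner alone. There is more than one size of the display_base; the one meant has the size given above.

How it is judged:
By the outcome, as a careful person would: the job done as asked, in the order asked, and still so for the second after the job is handed in, with the robot touching nothing.
It also fails if it takes over 72 s, if anything falls off the work surface, if the arm or the gripper's body presses on something with over 40 N, if the wrist force passes 120 N, or if a joint passes its speed limit or range.

## Working session

There is one attempt and no reset: what is moved stays moved. The work goes in short steps, Python scripts to look and compute and a tool call to move; the robot and the scene stay as the last step left them, time stands still between calls to the robot, and variables do not carry over. Pictures are saved under pics/ and viewed, and the job is handed in when it is done.

Besides the shell and the picture viewer there is one more tool, called as name(argument=value, ...) on one line, values as JSON. drive_tool: Moves the arm, as the interface text tells. Its arguments: {"type":"object","properties":{"plan":{"type":"array","items":{"type":"array","items":{"type":"array","items":{"type":"number"}}}},"squeeze":{"type":"number"}},"required":["plan"]}

```bash
mkdir -p pics; ls
python3 - <<'E'
from workcell import env
import cv2,numpy as np
print(env.get_state())
for n in ["scene","side","wrist"]:
    m=env.camera_model(n); print(n,{k:np.round(v,4).tolist() for k,v in m.items()})
    cv2.imwrite(f"pics/{n}0.png",env.read_camera(n)[:,:,::-1])
E
```

```text
pics
{'clock': 0.0, 'joint_pos': array([-1.39640644e-01,  3.14004839e-01,  4.49846307e-02,  1.30359177e+00,
        1.24174960e-05,  1.43119768e+00]), 'qvel': array([ 0.00029394,  0.00119455,  0.00081893,  0.00047075, -0.00066448,
       -0.00241659]), 'tau': array([-2.90074182e-03, -4.80629075e+01,  2.98531097e+01,  1.95313990e-02,
       -3.83516899e-04, -4.27451073e-05]), 'tcp_pos': array([5.74495843e-01, 4.16271654e-05, 2.30408652e-01]), 'orientation': array([ 0.49947398,  0.49962748,  0.5005046 , -0.50039312]), 'wrist_force': array([ 0.22348195, -0.45227629, -0.38879013]), 'ft_torque': array([-0.04032049, -0.00980884,  0.0345969 ]), 'finger_gap': 0.08505286313475281}
scene {'camera_matrix': [[445.6596, 0.0, 314.9945], [0.0, 445.6596, 237.8407], [0.0, 0.0, 1.0]], 'k1': -0.063, 'camera_from_world': [[-0.4182, 0.9083, -0.0103, 0.3219], [0.7697, 0.3482, -0.5351, -0.3735], [-0.4824, -0.2317, -0.8447, 1.0948], [0.0, 0.0, 0.0, 1.0]]}
side {'camera_matrix': [[434.2042, 0.0, 321.2637], [0.0, 434.2042, 243.8322], [0.0, 0.0, 1.0]], 'k1': -0.0598, 'camera_from_world': [[-0.9302, -0.3671, -0.0022, 0.4702], [-0.2399, 0.6124, -0.7533, 0.2587], [0.2778, -0.7002, -0.6577, 0.5287], [0.0, 0.0, 0.0, 1.0]]}
wrist {'camera_matrix': [[409.7924, 0.0, 307.7312], [0.0, 409.7924, 230.9294], [0.0, 0.0, 1.0]], 'k1': -0.0099, 'T_tool_cam': [[0.0, -0.3041, 0.9527, -0.1425], [1.0, 0.0013, 0.0004, 0.0001], [-0.0014, 0.9526, 0.3041, -0.0775], [0.0, 0.0, 0.0, 1.0]]}
```

View pics/scene0.png

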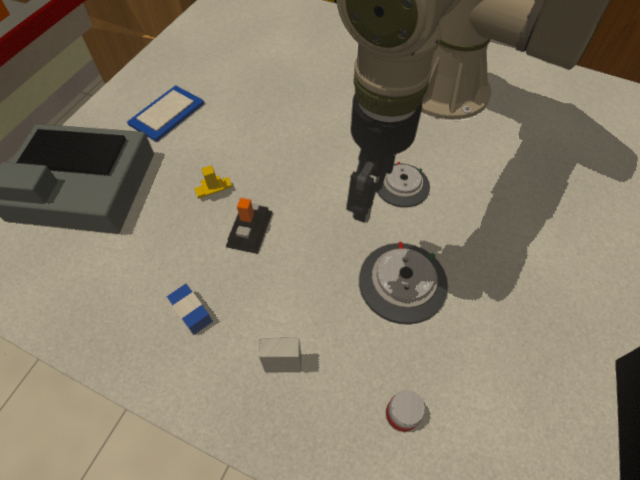

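View pics/side0.png

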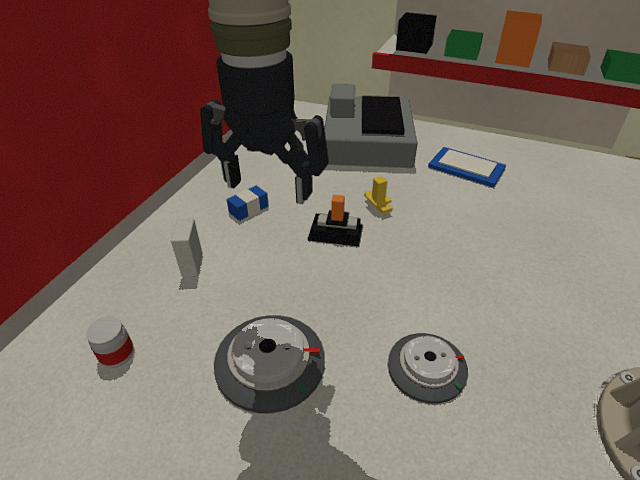

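View pics/wrist0.png

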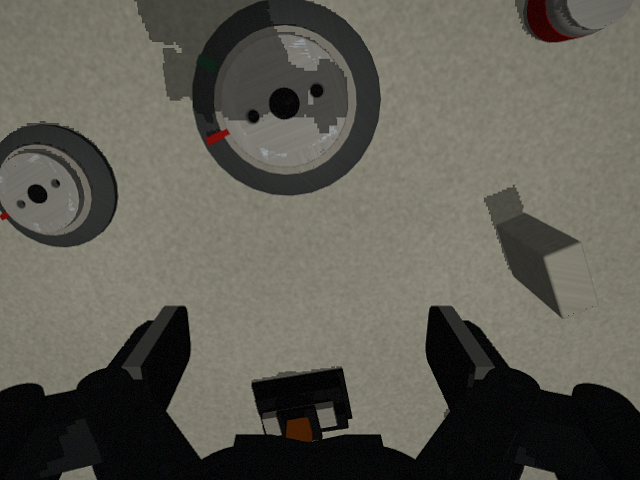

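Candidates in the scene view: orange-gripped spanner on a black tray (245,210), which I choose, versus the yellow look-alike (212,185). The large base is at (404,280) and the small one at (404,182). I'll check the choice in crops and check the large base's size against 160 mm.

```bash
cat > h.py <<'E'
import numpy as np,cv2
from scipy.spatial.transform import Rotation as R
from workcell import env
def Rq(q): return R.from_quat([q[1],q[2],q[3],q[0]])
def cam(n,st=None):
    m=env.camera_model(n); K=np.array(m["camera_matrix"]); 
    if n=="wrist":
        T=np.eye(4);T[:3,:3]=Rq(st["orientation"]).as_matrix();T[:3,3]=st["tcp_pos"]
        T=T@np.array(m["T_tool_cam"])
    else: T=np.linalg.inv(np.array(m["camera_from_world"]))
    return K,m["k1"],T
def ray(n,uv,st=None):
    K,k,T=cam(n,st); d=(np.array(uv,float)-K[:2,2])/[K[0,0],K[1,1]]
    u=d.copy()
    for _ in range(20): u=d/(1+k*(u@u))
    v=T[:3,:3]@np.array([u[0],u[1],1]); return T[:3,3],v
def atz(n,uv,z,st=None):
    o,v=ray(n,uv,st); return o+v*(z-o[2])/v[2]
def proj(n,p,st=None):
    K,k,T=cam(n,st); q=np.linalg.inv(T)@np.append(p,1); s=q[:2]/q[2]; s=s*(1+k*s@s); return s*[K[0,0],K[1,1]]+K[:2,2]
def tri(obs,st=None):
    A=np.zeros((3,3));b=np.zeros(3)
    for n,uv in obs:
        o,v=ray(n,uv,st);v=v/np.linalg.norm(v);P=np.eye(3)-v[:,None]*v;A+=P;b+=P@o
    return np.linalg.solve(A,b)
def crop(img,x,y,w,h,s,name):
    c=img[y:y+h,x:x+w]; cv2.imwrite(name,cv2.resize(c,None,fx=s,fy=s,interpolation=cv2.INTER_CUBIC))
E
python3 - <<'E'
from h import *
a=cv2.imread("pics/scene0.png");b=cv2.imread("pics/side0.png");w=cv2.imread("pics/wrist0.png")
o=np.zeros((600,800,3),np.uint8)
o[:300,:400]=cv2.resize(a[175:265,190:310],(400,300),interpolation=2)
o[:300,400:]=cv2.resize(b[165:255,290:410],(400,300),interpolation=2)
o[300:,:400]=cv2.resize(a[230:335,340:480],(400,300),interpolation=2)
o[300:,400:]=cv2.resize(b[310:415,200:340],(400,300),interpolation=2)
cv2.imwrite("pics/c1.png",o)
crop(w,180,0,220,200,3,"pics/c2.png")
E
```

```text
(no output)
```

View pics/c1.png

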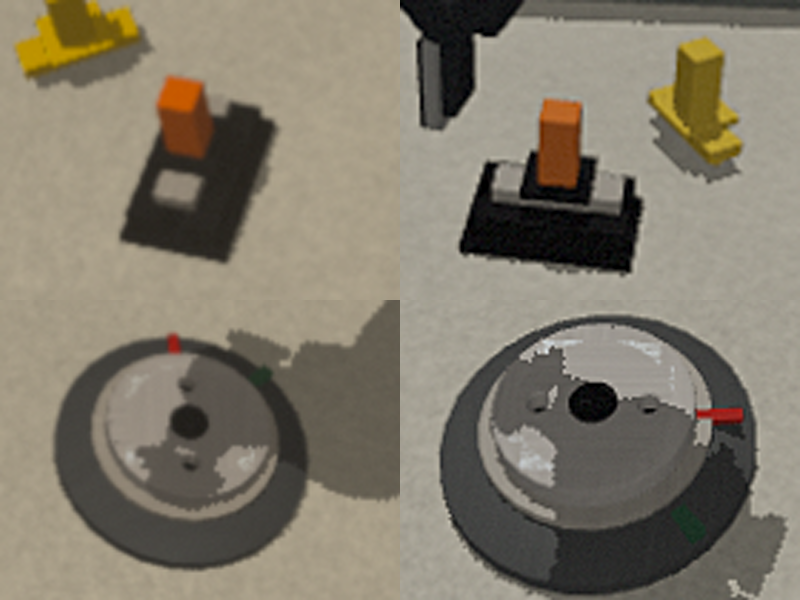

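View pics/c2.png

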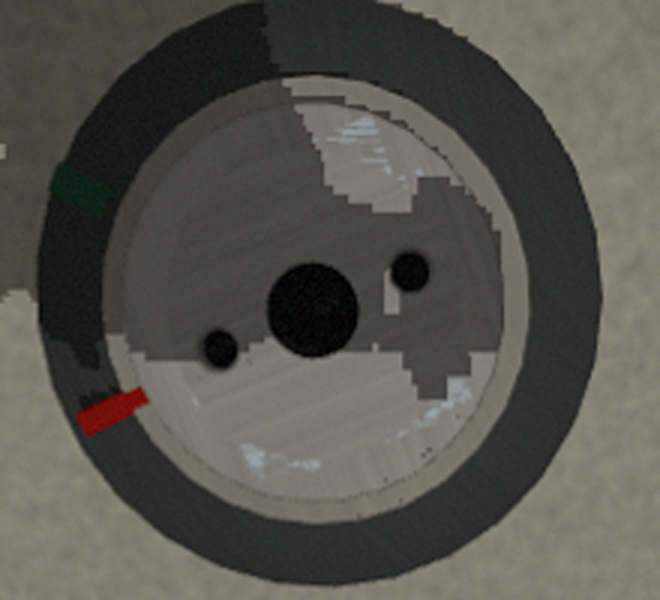

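Scene: the orange grip top is at about (245,203), in a black tray with steel bar ends showing. The yellow one beside it is the decoy. The large base in the wrist view has holes at (253.5,116) and (317,91), the centre bore at (284,103), the pointer at (217,137) and the green mark at (207,63).

Run:
```python
from h import *
st=env.get_state()
np.set_printoptions(precision=4,suppress=True)
f=lambda x,y:(x/3+180,y/3)
P={}
for n,uv,z in [("h1",f(220,349),.04),("h2",f(410,272),.04),("c",f(313,310),.04),("ptr",f(112,412),.024),("green",f(80,190),.02),("footL",f(38,290),.02),("footR",f(602,290),.02),("footB",f(320,585),.02)]:
    P[n]=atz("wrist",uv,z,st); print(n,P[n])
print("hole r",np.linalg.norm(P["h1"]-P["h2"])/2,"mid",(P["h1"]+P["h2"])/2)
c=(P["h1"]+P["h2"])/2
print("foot dia",np.linalg.norm(P["footL"]-P["footR"]))
for n in("h1","h2","ptr","green"):
    d=P[n]-c; print(n,"ang",np.degrees(np.arctan2(d[1],d[0])),np.linalg.norm(d[:2]))
g=lambda x,y:(x/(400/140)+340,(y-300)/(300/105)+230)
s=lambda x,y:((x-400)/(400/140)+200,(y-300)/(300/105)+310)
print("centre scene",atz("scene",g(189,422),.04),"side",atz("side",s(592,402),.04))
for n,uv in(("h",g(187,384)),("h'",g(190,463))): print(n,atz("scene",uv,.04))
for n,uv in(("h",s(540,404)),("h'",s(649,404))): print(n,atz("side",uv,.04))
g2=lambda x,y:(x/(10/3)+190,y/(10/3)+175)
s2=lambda x,y:((x-400)/(10/3)+290,y/(10/3)+165)
print("grip tri",tri([("scene",g2(184,94)),("side",s2(562,107))]))
print(atz("scene",g2(184,94),.084),atz("side",s2(562,107),.084))
# tray bottom corners side / bar ends
print("tray front bottom side", atz("side",s2(462,253),0),atz("side",s2(630,270),0))
print("tray scene far/near bottoms",atz("scene",g2(122,240),0),atz("scene",g2(228,262),0),atz("scene",g2(274,124),.024),atz("scene",g2(122,236),.024),atz("scene",g2(228,258),.024))
```

```text
h1 [0.5318 0.0655 0.04  ]
h2 [0.5813 0.0846 0.04  ]
c [0.5563 0.0753 0.04  ]
ptr [0.499 0.048 0.024]
green [0.4933 0.1058 0.02  ]
footL [0.48   0.0803 0.02  ]
footR [0.6342 0.0805 0.02  ]
footB [ 0.556 -0.002  0.02 ]
hole r 0.026538226755018587 mid [0.5566 0.0751 0.04  ]
foot dia 0.15419181871034565
h1 ang -158.87274761887664 0.026538226755018535
h2 ang 21.127252381123284 0.02653822675501864
ptr ang -154.80571560875998 0.06358191210386117
green ang 154.07580265098957 0.0703008731839213
centre scene [0.5571 0.0773 0.04  ] side [0.5563 0.0767 0.04  ]
h [0.5322 0.0677 0.04  ]
h' [0.5832 0.0868 0.04  ]
h [0.5793 0.0872 0.04  ]
h' [0.5299 0.0675 0.04  ]
grip tri [ 0.5652 -0.2333  0.0847]
[ 0.567  -0.2313  0.084 ] [ 0.565 -0.238  0.084]
tray front bottom side [ 0.608  -0.1935  0.    ] [ 0.5134 -0.2146  0.    ]
tray scene far/near bottoms [ 0.6232 -0.2543  0.    ] [ 0.6108 -0.1915  0.    ] [ 0.5288 -0.2024  0.024 ] [ 0.6317 -0.2442  0.024 ] [ 0.6197 -0.1834  0.024 ]
```

drive_tool(plan=[[[0.6, 0, 3.6, 0, 0, 0, 1], [0.6, 0, 4, 0, 0, 0, 1], [0.6, 0, 4, 0, 0, 0, 1], [0.6, 0, 4, 0, 0, 0, 1], [0.6, 0, 2, 0, 0, 0, 1]]], squeeze=80)

```text
clock: 0.57
tcp_pos: [0.5747, -0.18, 0.2006]
orientation: [-0.5, -0.5, -0.499, 0.501]
wrist_force: [-0.1, 0.1, 0.0]
finger_gap: 0.0851
```

drive_tool(plan=[[[0.2, 0, 2, -3, 0, 0, 1], [0, 0, 2, -3, 0, 0, 1], [0, 0, 1.4, -3, 0, 0, 1], [0, 0, 0, -3, 0, 0, 1], [0, 0, 0, 0, 0, 0, 1]]])

```text
clock: 0.98
tcp_pos: [0.5772, -0.2309, 0.1986]
orientation: [0.549, 0.445, 0.55, -0.445]
wrist_force: [0.5, -0.7, -0.3]
finger_gap: 0.0856
```

Run:
```python
from h import *
np.set_printoptions(precision=4,suppress=True)
st=env.get_state(); print(st["clock"],st["tcp_pos"],Rq(st["orientation"]).as_matrix(),st["wrist_force"])
cv2.imwrite("pics/w1.png",env.read_camera("wrist")[:,:,::-1])
```

```text
0.9833 [ 0.5772 -0.2309  0.1986] [[-0.0009  0.9783  0.2074]
 [ 0.0005  0.2074 -0.9783]
 [-1.     -0.0008 -0.0007]] [ 0.511  -0.6634 -0.3296]
```

View pics/w1.png

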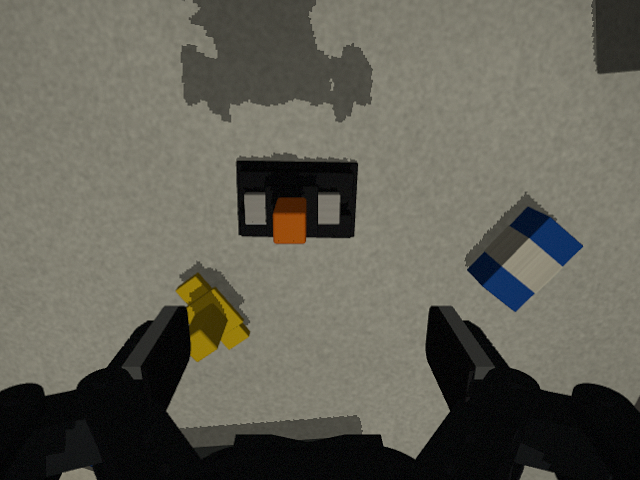

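Run:
```python
import cv2
from h import crop
crop(cv2.imread("pics/w1.png"),225,145,150,112,5,"pics/w1c.png")
```

```text
(no output)
```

View pics/w1c.png

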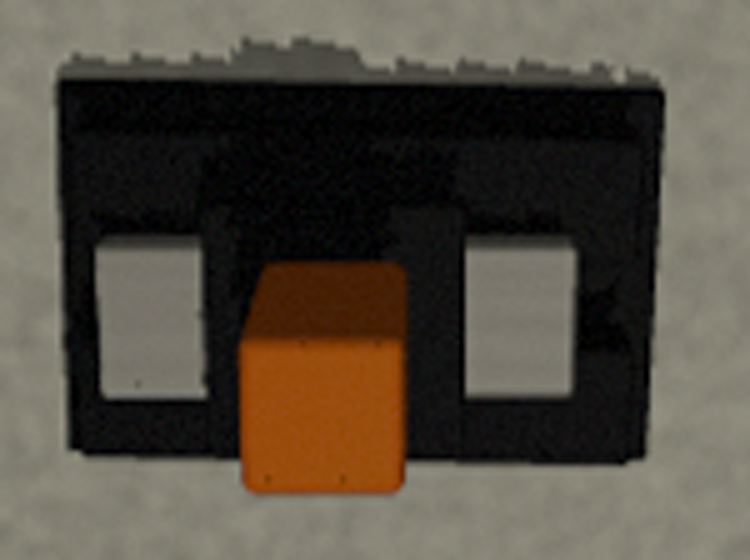

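Run:
```python
from h import *
np.set_printoptions(precision=4,suppress=True)
st=env.get_state(); Rm=Rq(st["orientation"]).as_matrix()
f=lambda x,y:(x/5+225,y/5+145)
def T(uv,z): 
    p=atz("wrist",uv,z,st); return p, (Rm.T@(p-st["tcp_pos"]))*1000
for n,uv,z in [("griptop",f(323,415),.084),("bl",f(100,398),.034),("br",f(573,398),.034),("tl",f(97,247),.034),("tr",f(577,247),.034),("trayBL",f(70,455),.0),("trayBR",f(643,462),.0),("trayTL",f(58,82),.024),("trayTR",f(664,90),.024)]:
    print(n,*T(f and uv,z))
```

```text
griptop [ 0.5661 -0.2351  0.084 ] [114.7334 -11.7906   2.627 ]
bl [ 0.5323 -0.2553  0.034 ] [164.7488 -48.9939  15.4586]
br [ 0.6048 -0.2399  0.034 ] [164.6965  25.0962  15.3422]
tl [ 0.5279 -0.2316  0.034 ] [164.7689 -48.3688  -8.684 ]
tr [ 0.5998 -0.2163  0.034 ] [164.717   25.1085  -8.791 ]
trayBL [ 0.5256 -0.2779  0.    ] [198.7391 -60.1598  36.1986]
trayBR [ 0.6243 -0.2583  0.    ] [198.667   40.4605  37.3318]
trayTL [ 0.5168 -0.2097  0.024 ] [174.7935 -54.7915 -32.4222]
trayTR [ 0.6085 -0.1915  0.024 ] [174.7265  38.7317 -31.3203]
```

drive_tool(plan=[[[1, -0.6, 0.15, 0, 0, 0, 0.55], [2.5, -0.6, 0.15, 0, 0, 0, 0.55], [2.5, 0, 0, 0, 0, 0, 0.55], [2, 0, 0, 0, 0, 0, 0.55], [1, 0, 0, 0, 0, 0, 0.55]]])

```text
clock: 1.45
tcp_pos: [0.5648, -0.2338, 0.1065]
orientation: [0.548, 0.445, 0.551, -0.445]
wrist_force: [-0.5, -0.5, 0.1]
finger_gap: 0.0469
```

Run:
```python
from h import *
np.set_printoptions(precision=4,suppress=True)
st=env.get_state(); print(st["clock"],st["tcp_pos"],st["wrist_force"],st["ft_torque"],st["finger_gap"])
cv2.imwrite("pics/w2.png",env.read_camera("wrist")[:,:,::-1])
```

```text
1.45 [ 0.5648 -0.2338  0.1065] [-0.4874 -0.5248  0.0951] [-0.0184  0.026   0.0083] 0.04694924910734079
```

View pics/w2.png

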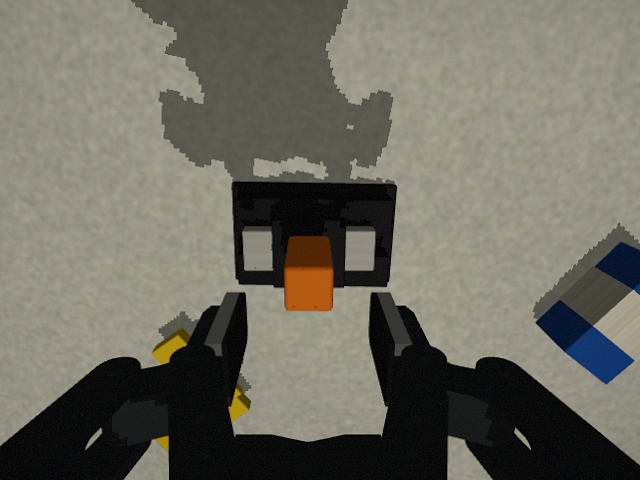

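Grip top centre (309,287), midway between the fingers (308).

Run:
```python
from h import *
np.set_printoptions(precision=1,suppress=True)
st=env.get_state(); Rm=Rq(st["orientation"]).as_matrix()
for uv,z in [((309,287.5),.084),((258,249),.034),((361,249),.034),((243,270.5),.034),((375,269.5),.034),((235,281),.024),((390,285),.024),((233,183),.024),((397,185),.024)]:
    p=atz("wrist",uv,z,st); print((Rm.T@(p-st["tcp_pos"]))*1000)
```

```text
[21.4  0.7  0.9]
[ 71.6 -27.5   1.4]
[71.3 29.7  1.3]
[ 71.6 -36.5  14.4]
[71.2 38.1 13.6]
[ 81.5 -43.3  25.5]
[81.1 49.4 27.8]
[ 81.8 -41.3 -33.7]
[ 81.4  49.5 -32.8]
```

drive_tool(plan=[[[1.5, 0.1, 0.1, 0, 0, 0, 0.55], [2, 0, 0, 0, 0, 0, 0.55], [1.7, 0, 0, 0, 0, 0, 0.55], [1, 0, 0, 0, 0, 0, 0.55], [0, 0, 0, 0, 0, 0, 0.4]]])

```text
clock: 1.92
tcp_pos: [0.5667, -0.2351, 0.0458]
orientation: [0.548, 0.445, 0.551, -0.445]
wrist_force: [-0.2, 0.7, -0.4]
finger_gap: 0.0362
```

drive_tool(plan=[[[0, 0, 0, 0, 0, 0, 0], [0, 0, 0, 0, 0, 0, 0], [0, 0, 0, 0, 0, 0, 0], [0, 0, 0, 0, 0, 0, 0], [0, 0, 0, 0, 0, 0, 0]]])

```text
clock: 2.33
tcp_pos: [0.5681, -0.2363, 0.0481]
orientation: [0.55, 0.445, 0.549, -0.445]
wrist_force: [-0.3, 0.2, -0.3]
finger_gap: 0.0209
```

Run:
```python
from h import *
np.set_printoptions(precision=4,suppress=True)
st=env.get_state(); print(st["clock"],st["tcp_pos"],st["wrist_force"],st["ft_torque"],st["finger_gap"])
a=env.read_camera("side")[:,:,::-1]
crop(a,270,110,160,160,4,"pics/s3.png")
```

```text
2.3333 [ 0.5681 -0.2363  0.0481] [-0.3369  0.2017 -0.3251] [ 0.1153  0.0632 -0.0356] 0.0209121311777811
```

View pics/s3.png

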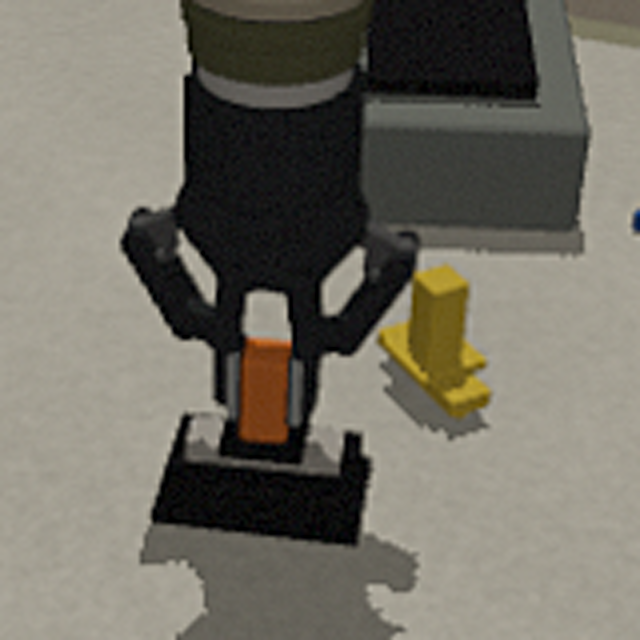

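drive_tool(plan=[[[0, 0, 0, 0, 0, 0, 0], [0, 0, 0, 0, 0, 0, 0], [0, 0, 0, 0, 0, 0, 0], [0, 0, 0, 0, 0, 0, 0], [0, 0, 0, 0, 0, 0, 0]]])

```text
clock: 2.8
tcp_pos: [0.5681, -0.2363, 0.0481]
orientation: [0.55, 0.445, 0.549, -0.445]
wrist_force: [-0.4, 1.6, 5.6]
finger_gap: 0.0211
```

drive_tool(plan=[[[-0.5, 0, 0, 0, 0, 0, 0], [-1, 0, 0, 0, 0, 0, 0], [-1, 0, 0, 0, 0, 0, 0], [-1, 0, 0, 0, 0, 0, 0], [-0.5, 0, 0, 0, 0, 0, 0]]])

```text
clock: 3.22
tcp_pos: [0.5684, -0.2366, 0.0893]
orientation: [0.55, 0.445, 0.549, -0.445]
wrist_force: [0.3, -0.6, -2.9]
finger_gap: 0.0213
```

drive_tool(plan=[[[-0.5, 0, 0, 0, 0, 0, 0], [-1, 0, 0, 0, 0, 0, 0], [-1, 0, 0, 0, 0, 0, 0], [-0.5, 0, 0, 0, 0, 0, 0], [0, 0, 0, 0, 0, 0, 0]]])

```text
clock: 3.63
tcp_pos: [0.5687, -0.2367, 0.1193]
orientation: [0.551, 0.445, 0.548, -0.445]
wrist_force: [-0.4, 0.1, -3.6]
finger_gap: 0.0214
```

Run:
```python
from h import *
np.set_printoptions(precision=4,suppress=True)
st=env.get_state(); print(st["clock"],st["tcp_pos"],Rq(st["orientation"]).as_matrix(),st["wrist_force"],st["ft_torque"],st["finger_gap"])
cv2.imwrite("pics/w4.png",env.read_camera("wrist")[:,:,::-1])
```

```text
3.6333 [ 0.5687 -0.2367  0.1193] [[ 0.0028  0.9781  0.2079]
 [-0.0016  0.2079 -0.9781]
 [-1.      0.0024  0.0022]] [-0.4032  0.056  -3.5564] [-0.0144 -0.0254  0.008 ] 0.021369891617458933
```

View pics/w4.png

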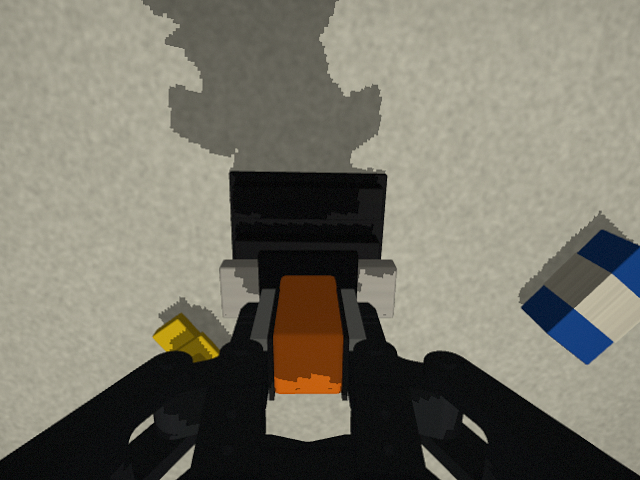

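The spanner is held: bar ends at (220–259, 262–318) and (355–397, 262–318), with the tray slot visible at row ~232.

Run:
```python
import cv2
from h import crop
crop(cv2.imread("pics/w4.png"),210,160,200,175,4,"pics/w4c.png")
```

```text
(no output)
```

View pics/w4c.png

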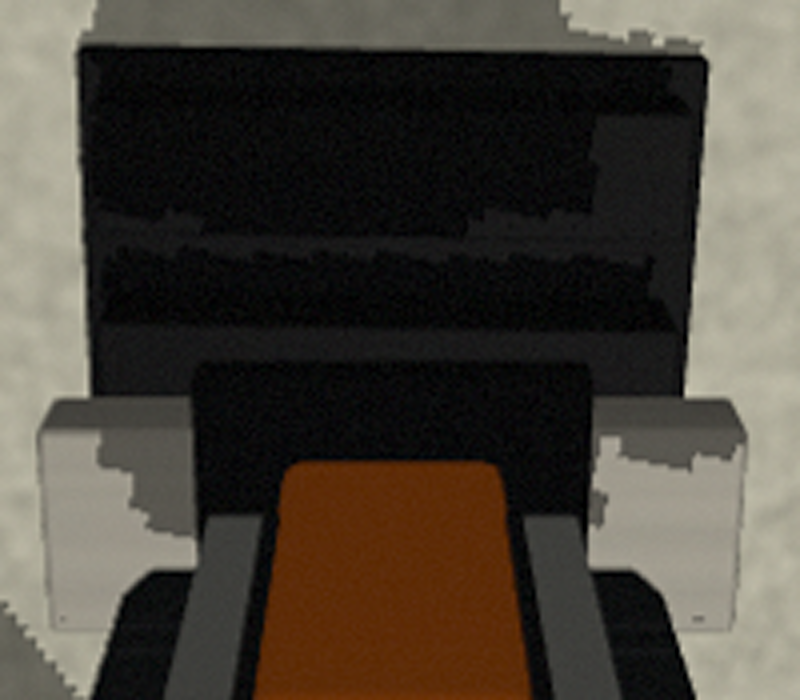

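Run:
```python
from h import *
np.set_printoptions(precision=4,suppress=True)
st=env.get_state(); Rm=Rq(st["orientation"]).as_matrix()
f=lambda x,y:(x/4+210,y/4+160)
zb=st["tcp_pos"][2]-.0141
def T(uv,z):
    p=atz("wrist",uv,z,st); return p,(Rm.T@(p-st["tcp_pos"]))*1000
for n,uv,z in [("TL",f(42,432),zb),("TR",f(746,432),zb),("BL",f(52,630),zb),("BR",f(738,630),zb),("slotA",f(395,238),.024),("slotB",f(395,327),.024),("trTL",f(80,46),.024),("trTR",f(706,58),.024),("trBL",f(102,329),.024),("trBR",f(670,329),.024)]:
    print(n,*T(uv,z))
```

```text
TL [ 0.5308 -0.2328  0.1043] [ 14.0293 -35.9151 -11.389 ]
TR [ 0.6019 -0.2176  0.1043] [ 14.1414  36.8045 -11.4415]
BL [ 0.5352 -0.2554  0.1043] [ 14.0597 -36.3191  11.6567]
BR [ 0.6074 -0.24    0.1043] [14.1735 37.5138 11.6202]
slotA [ 0.5673 -0.2275  0.024 ] [94.3574  0.7257 -9.0876]
slotB [ 0.5702 -0.2414  0.024 ] [94.3765  0.7556  5.0822]
trTL [ 0.5165 -0.2087  0.024 ] [ 94.2479 -44.9993 -38.0192]
trTR [ 0.6058 -0.1914  0.024 ] [ 94.3903  45.8795 -36.3688]
trBL [ 0.5265 -0.2511  0.024 ] [ 94.3078 -44.0811   5.446 ]
trBR [ 0.6115 -0.2329  0.024 ] [94.4419 42.8617  5.3734]
```

drive_tool(plan=[[[0, 0.4, -2, 0, 0, 0, 0], [0, 0.6, -3.5, 0, 0, 0, 0], [0, 0.6, -3.5, 0, 0, 0, 0], [0, 0.6, -3.5, 0, 0, 0, 0], [0, 0.6, -3.5, 0, 0, 0, 0]]], squeeze=100)

```text
clock: 4.1
tcp_pos: [0.561, -0.0724, 0.1167]
orientation: [0.549, 0.445, 0.55, -0.445]
wrist_force: [0.5, 0.7, -3.8]
finger_gap: 0.0209
```

drive_tool(plan=[[[0, 0.6, -3.5, 0, 0, 0, 0], [0, 0.6, -3.5, 0, 0, 0, 0], [0, 0.6, -3.5, 0, 0, 0, 0], [0, 0.5, -3, 0, 0, 0, 0], [0, 0.2, -1.3, 0, 0, 0, 0]]])

```text
clock: 4.52
tcp_pos: [0.5543, 0.0799, 0.1168]
orientation: [0.55, 0.444, 0.551, -0.444]
wrist_force: [-0.2, -1.2, -3.2]
finger_gap: 0.0211
```

drive_tool(plan=[[[0.5, 0, 0, -3, 0, 0, 0], [0.5, 0, 0, -3, 0, 0, 0], [0.4, 0, 0, -3, 0, 0, 0], [0, 0, 0, 0, 0, 0, 0], [0, 0, 0, 0, 0, 0, 0]]])

```text
clock: 4.93
tcp_pos: [0.555, 0.0759, 0.1028]
orientation: [0.582, 0.401, 0.583, -0.401]
wrist_force: [0.0, -0.8, -4.1]
finger_gap: 0.0208
```

Run:
```python
from h import *
np.set_printoptions(precision=4,suppress=True)
st=env.get_state(); print(st["clock"],st["tcp_pos"],Rq(st["orientation"]).as_matrix(),st["wrist_force"],st["ft_torque"],st["finger_gap"])
w=env.read_camera("wrist")[:,:,::-1]
cv2.imwrite("pics/w5.png",w); crop(w,210,200,200,150,4,"pics/w5c.png")
```

```text
4.9333 [0.555  0.0759 0.1028] [[-0.0011  0.9342  0.3568]
 [-0.0002  0.3568 -0.9342]
 [-1.     -0.0011 -0.0002]] [ 0.0161 -0.8275 -4.105 ] [ 0.0028 -0.0204  0.0074] 0.02076985829032561
```

View pics/w5.png

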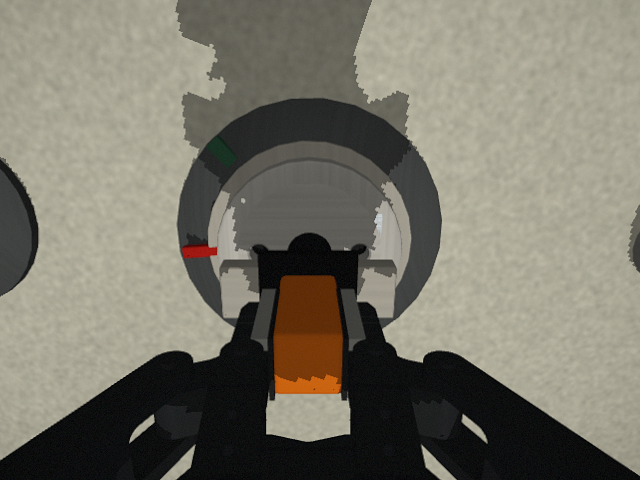

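View pics/w5c.png

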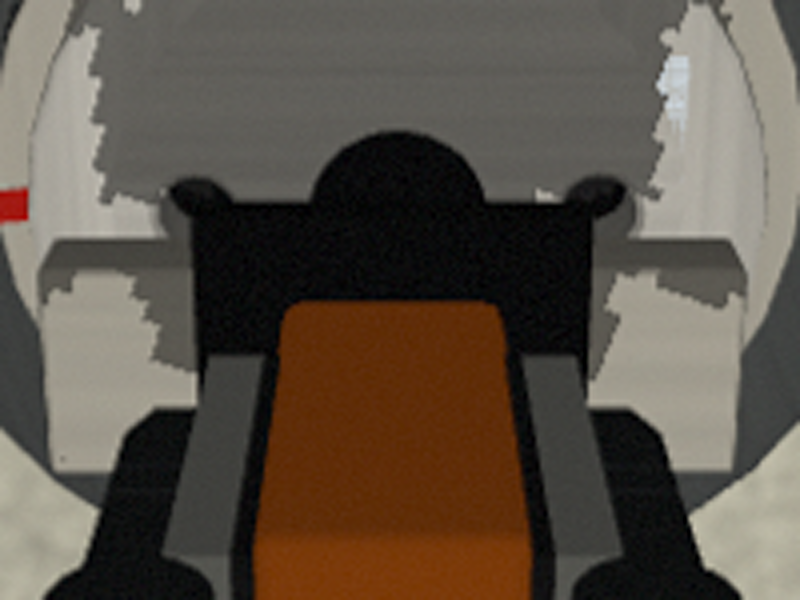

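```bash
cat > fit.py <<'E'
from h import *
from scipy.optimize import least_squares
st=env.get_state(); Rm=Rq(st["orientation"]).as_matrix()
yaw=np.arctan2(Rm[1,1],Rm[0,1])
f=lambda x,y:np.array((x/4+210,y/4+200))
def circ(cx,cy,r):
    t=np.linspace(0,2*np.pi,181); return np.array([proj("wrist",[cx+r*np.cos(a),cy+r*np.sin(a),.04],st) for a in t])
def model(p):
    cx,cy,a,rb=p
    h=[circ(cx+s*.027*np.cos(a),cy+s*.027*np.sin(a),.00525) for s in(-1,1)]
    b=circ(cx,cy,rb)
    # tops, left extreme of L, right extreme of R, bore extremes
    return np.array([h[0][:,1].min(),h[1][:,1].min(),h[0][:,0].min(),h[1][:,0].max(),b[:,1].min(),b[:,0].min(),b[:,0].max()])
def run(m):
    m=np.array(m)
    s=least_squares(lambda p:model(p)-m,[st["tcp_pos"][0],st["tcp_pos"][1],yaw,.0125],x_scale=[.001,.001,.01,.001],diff_step=1e-3)
    p=s.x; d=np.array([p[0],p[1],.04])-st["tcp_pos"]
    print("c",p[:2],"yaw",np.degrees(p[2]),"tool yaw",np.degrees(yaw),"rb",p[3],"resid px",s.fun.round(2))
    print("tool-frame offset mm",(Rm.T@d*1000).round(2))
E
python3 - <<'E'
from fit import *
np.set_printoptions(precision=4,suppress=True)
run([f(0,177)[1],f(0,177)[1],f(160,0)[0],f(637,0)[0],f(0,130)[1],f(313,0)[0],f(485,0)[0]])
zb=st["tcp_pos"][2]-.0141
for x,y in [(40,272),(746,272),(52,471),(735,471)]:
    p=atz("wrist",f(x,y),zb,st); print((Rm.T@(p-st["tcp_pos"]))*1000)
E
```

```text
Traceback (most recent call last):
  File "fit.py", line 16, in run
    s=least_squares(lambda p:model(p)-m,[st["tcp_pos"][0],st["tcp_pos"][1],yaw,.0125],x_scale=[.001,.001,.01,.001],diff_step=1e-3)
  File "fit.py", line 16, in <lambda>
    s=least_squares(lambda p:model(p)-m,[st["tcp_pos"][0],st["tcp_pos"][1],yaw,.0125],x_scale=[.001,.001,.01,.001],diff_step=1e-3)
                             ~~~~~^^^
  File "fit.py", line 10, in model
    h=[circ(cx+s*.027*np.cos(a),cy+s*.027*np.sin(a),.00525) for s in(-1,1)]
       ~~~~^^^^^^^^^^^^^^^^^^^^^^^^^^^^^^^^^^^^^^^^^^^^^^^^
  File "fit.py", line 7, in circ
    t=np.linspace(0,2*np.pi,181); return np.array([proj("wrist",[cx+r*np.cos(a),cy+r*np.sin(a),.04],st) for a in t])
                                                   ~~~~^^^^^^^^^^^^^^^^^^^^^^^^^^^^^^^^^^^^^^^^^^^^^^^^
  File "h.py", line 20, in proj
    K,k,T=cam(n,st); q=np.linalg.inv(T)@np.append(p,1); s=q[:2]/q[2]; s=s*(1+k*s@s); return s*[K[0,0],K[1,1]]+K[:2,2]
          ~~~^^^^^^
  File "h.py", line 6, in cam
    m=env.camera_model(n); K=np.array(m["camera_matrix"]);
ValueError: time passes only in moves, steps and waits
```

```bash
python3 - <<'E'
s=open('h.py').read()
s=s.replace('def cam(n,st=None):\n    m=env.camera_model(n);','import functools\n@functools.lru_cache\ndef CM(n): return env.camera_model(n)\ndef cam(n,st=None):\n    m=CM(n);')
open('h.py','w').write(s)
E
python3 - <<'E'
from fit import *
np.set_printoptions(precision=4,suppress=True)
print(st["clock"])
run([f(0,177)[1],f(0,177)[1],f(160,0)[0],f(637,0)[0],f(0,130)[1],f(313,0)[0],f(485,0)[0]])
zb=st["tcp_pos"][2]-.0141
for x,y in [(40,272),(746,272),(52,471),(735,471)]:
    p=atz("wrist",f(x,y),zb,st); print((Rm.T@(p-st["tcp_pos"]))*1000)
E
```

```text
4.9833
c [0.5566 0.0755] yaw 20.97621107832521 tool yaw 20.891849693680403 rb 0.011597682383049231 resid px [-0.12 -0.11 -0.47  0.6   0.29 -0.2   0.07]
tool-frame offset mm [63.12  1.12  0.78]
[ 14.1184 -36.2009 -11.3509]
[ 14.0822  36.7321 -11.4667]
[ 14.1176 -36.3987  11.8111]
[14.0812 37.1181 11.6886]
```

drive_tool(plan=[[[0.5, 0.08, 0.06, 0, 0, 0, 0], [0.8, 0, 0, 0, 0, 0, 0], [0.7, 0, 0, 0, 0, 0, 0], [0.3, 0, 0, 0, 0, 0, 0], [0, 0, 0, 0, 0, 0, 0]]])

```text
clock: 5.4
tcp_pos: [0.5553, 0.0758, 0.0788]
orientation: [0.582, 0.4, 0.583, -0.401]
wrist_force: [0.7, -0.8, -3.2]
finger_gap: 0.0209
```

Run:
```python
from h import *
np.set_printoptions(precision=4,suppress=True)
st=env.get_state(); print(st["clock"],st["tcp_pos"],Rq(st["orientation"]).as_matrix(),st["wrist_force"],st["ft_torque"],st["finger_gap"])
a=env.read_camera("scene")[:,:,::-1];b=env.read_camera("side")[:,:,::-1]
crop(a,350,215,110,110,5,"pics/a6.png")
crop(b,205,290,120,120,5,"pics/b6.png")
```

```text
5.4 [0.5553 0.0758 0.0788] [[-0.0026  0.9337  0.3581]
 [-0.      0.3581 -0.9337]
 [-1.     -0.0025 -0.0009]] [ 0.6888 -0.7849 -3.2307] [-0.0052  0.0019  0.0212] 0.020920037886626715
```

View pics/a6.png

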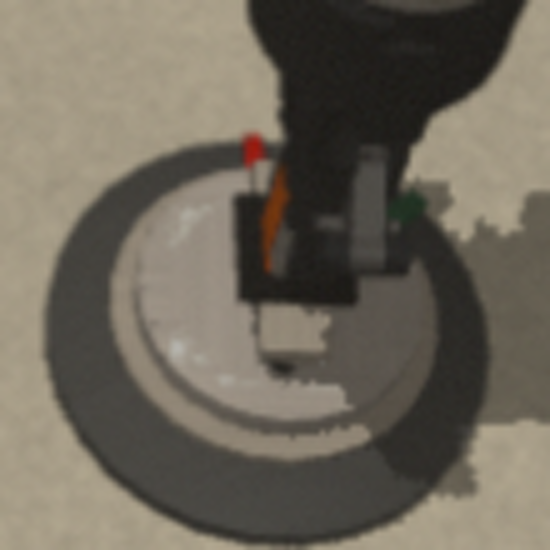

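View pics/b6.png

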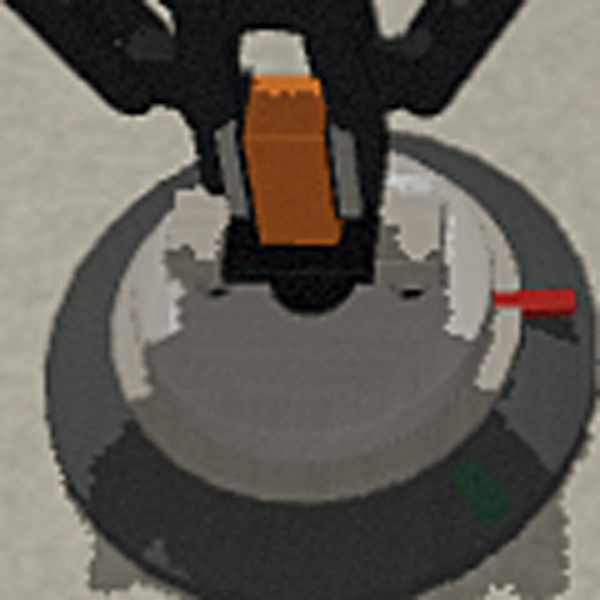

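```bash
cat > ov.py <<'E'
from h import *
def overlay(n,img,st,c,ya,x,y,w,h,s,name,dy=.0003,dz=.00015,xo=-.0109):
    Rm=Rq(st["orientation"]).as_matrix()
    big=cv2.resize(img[y:y+h,x:x+w],None,fx=s,fy=s,interpolation=2).copy()
    P=lambda p:tuple(int(round(v)) for v in ((proj(n,p,st)-[x,y]+.5)*s-.5))
    # spanner frame: x=tool y, y=-tool z, z=-tool x ; origin
    def S(a,b,cc): return st["tcp_pos"]+Rm@np.array([xo-cc,dy+a,dz-b])
    def poly(pts,col): cv2.polylines(big,[np.array([P(p) for p in pts],np.int32)],True,col,1)
    for z in(-.025,-.035): poly([S(a,b,z) for a,b in((-.037,-.012),(.037,-.012),(.037,.012),(-.037,.012))],(255,0,255))
    for z in(-.025,-.019): poly([S(a,b,z) for a,b in((-.02,-.02),(.02,-.02),(.02,.02),(-.02,.02))],(255,255,0))
    poly([S(a,b,.025) for a,b in((-.011,-.011),(.011,-.011),(.011,.011),(-.011,.011))],(255,0,0))
    t=np.linspace(0,2*np.pi,40)
    for g in(-1,1):
        poly([S(g*.027+.0025*np.cos(q),.0025*np.sin(q),-.044) for q in t],(0,255,255))
        poly([np.array([c[0]+g*.027*np.cos(ya)+.00525*np.cos(q),c[1]+g*.027*np.sin(ya)+.00525*np.sin(q),.04]) for q in t],(0,255,0))
    for r,z in((.05,.04),(.0116,.04),(.08,.02)): poly([np.array([c[0]+r*np.cos(q),c[1]+r*np.sin(q),z]) for q in t],(0,200,0))
    cv2.imwrite(name,big)
E
python3 - <<'E'
from ov import *
st=env.get_state();print(st["clock"],st["tcp_pos"])
a=env.read_camera("scene")[:,:,::-1];b=env.read_camera("side")[:,:,::-1]
c=(.5566,.0755);ya=np.radians(21)
overlay("scene",a,st,c,ya,350,215,110,110,6,"pics/a7.png")
overlay("side",b,st,c,ya,205,290,125,95,6,"pics/b7.png")
E
```

```text
5.5 [0.55613182 0.07587831 0.07993029]
```

View pics/b7.png

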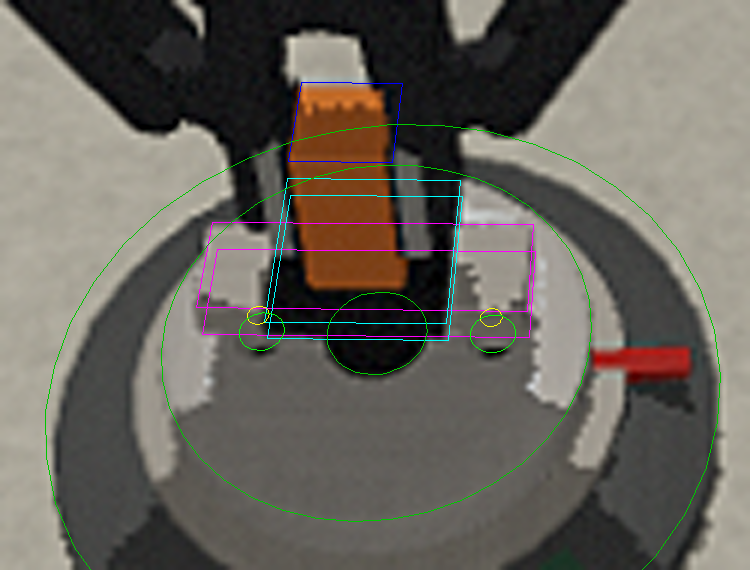

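View pics/a7.png

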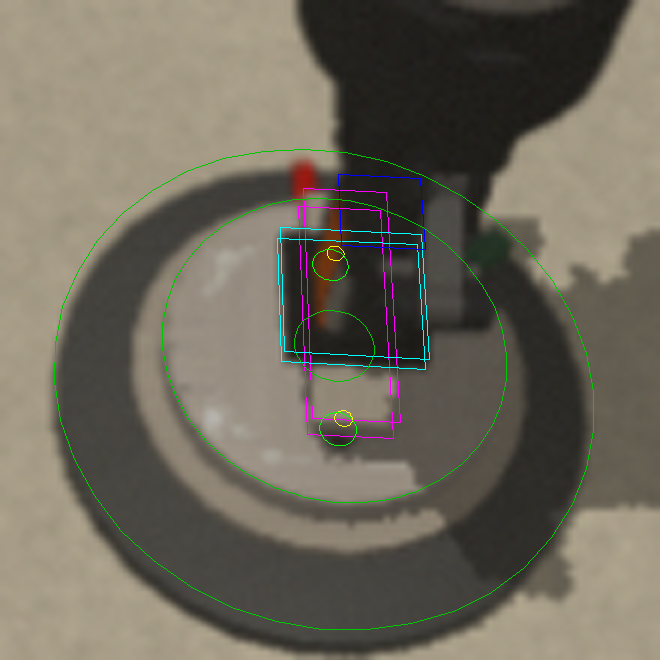

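drive_tool(plan=[[[0.2, 0, 0.03, 0, 0, 0, 0], [0.2, 0, 0, 0, 0, 0, 0], [0.2, 0, 0, 0, 0, 0, 0], [0.1, 0, 0, 0, 0, 0, 0], [0, 0, 0, 0, 0, 0, 0]]])

```text
clock: 6.02
tcp_pos: [0.5562, 0.0756, 0.0729]
orientation: [0.583, 0.4, 0.583, -0.401]
wrist_force: [0.1, 0.7, -4.2]
finger_gap: 0.0206
```

drive_tool(plan=[[[0.1, 0, 0, 0, 0, 0, 0], [0, 0, 0, 0, 0, 0, 0], [0.1, 0, 0, 0, 0, 0, 0], [0, 0, 0, 0, 0, 0, 0], [0, 0, 0, 0, 0, 0, 0]]])

```text
clock: 6.43
tcp_pos: [0.5564, 0.0756, 0.0713]
orientation: [0.583, 0.4, 0.583, -0.401]
wrist_force: [0.5, -0.6, -3.7]
finger_gap: 0.0207
```

drive_tool(plan=[[[0.1, 0, 0, 0, 0, 0, 0], [0, 0, 0, 0, 0, 0, 0], [0.1, 0, 0, 0, 0, 0, 0], [0, 0, 0, 0, 0, 0, 0], [0, 0, 0, 0, 0, 0, 0]]])

```text
clock: 6.85
tcp_pos: [0.5564, 0.0756, 0.0692]
orientation: [0.583, 0.4, 0.583, -0.401]
wrist_force: [0.1, 0.4, -2.3]
finger_gap: 0.0206
```

drive_tool(plan=[[[0.1, 0, 0, 0, 0, 0, 0], [0, 0, 0, 0, 0, 0, 0], [0.1, 0, 0, 0, 0, 0, 0], [0, 0, 0, 0, 0, 0, 0], [0, 0, 0, 0, 0, 0, 0]]])

```text
clock: 7.27
tcp_pos: [0.5564, 0.0756, 0.0672]
orientation: [0.583, 0.4, 0.583, -0.401]
wrist_force: [0.1, 0.1, -3.5]
finger_gap: 0.0206
```

drive_tool(plan=[[[0.1, 0, 0, 0, 0, 0, 0], [0, 0, 0, 0, 0, 0, 0], [0.1, 0, 0, 0, 0, 0, 0], [0, 0, 0, 0, 0, 0, 0], [0, 0, 0, 0, 0, 0, 0]]])

```text
clock: 7.68
tcp_pos: [0.5565, 0.0756, 0.0653]
orientation: [0.583, 0.401, 0.583, -0.401]
wrist_force: [0.1, -0.2, -3.3]
finger_gap: 0.021
```

drive_tool(plan=[[[0.05, 0, 0, 0, 0, 0, 0], [0, 0, 0, 0, 0, 0, 0], [0.05, 0, 0, 0, 0, 0, 0], [0, 0, 0, 0, 0, 0, 0], [0, 0, 0, 0, 0, 0, 0]]])

```text
clock: 8.1
tcp_pos: [0.5565, 0.0756, 0.0643]
orientation: [0.583, 0.401, 0.583, -0.401]
wrist_force: [0.2, 0.3, -3.5]
finger_gap: 0.0204
```

drive_tool(plan=[[[0.03, 0, 0, 0, 0, 0, 0], [0, 0, 0, 0, 0, 0, 0], [0.02, 0, 0, 0, 0, 0, 0], [0, 0, 0, 0, 0, 0, 0], [0, 0, 0, 0, 0, 0, 0]]])

```text
clock: 8.52
tcp_pos: [0.5566, 0.0756, 0.0641]
orientation: [0.583, 0.401, 0.583, -0.4]
wrist_force: [-1.4, -0.3, -0.7]
finger_gap: 0.021
```

drive_tool(plan=[[[0.03, 0, 0, 0, 0, 0, 0], [0, 0, 0, 0, 0, 0, 0], [0, 0, 0, 0, 0, 0, 0], [0, 0, 0, 0, 0, 0, 0], [0, 0, 0, 0, 0, 0, 0]]])

```text
clock: 8.93
tcp_pos: [0.5566, 0.0756, 0.064]
orientation: [0.583, 0.401, 0.583, -0.4]
wrist_force: [-3.2, 0.0, 5.8]
finger_gap: 0.0208
```

drive_tool(plan=[[[-0.03, 0, 0, 1, 0, 0, 0], [0, 0, 0, 1, 0, 0, 0], [0, 0, 0, 1, 0, 0, 0], [0, 0, 0, 1, 0, 0, 0], [0, 0, 0, 1, 0, 0, 0]]])

```text
clock: 9.35
tcp_pos: [0.5568, 0.0758, 0.064]
orientation: [0.565, 0.426, 0.564, -0.426]
wrist_force: [-1.6, 0.4, 4.4]
finger_gap: 0.0208
```

```bash
cat > s.py <<'E'
from h import *
np.set_printoptions(precision=4,suppress=True)
st=env.get_state();Rm=Rq(st["orientation"]).as_matrix()
print(round(st["clock"],2),"yaw",np.degrees(np.arctan2(Rm[1,1],Rm[0,1])).round(2),"tilt",Rm[2,1:].round(4),st["tcp_pos"],"F",st["wrist_force"].round(1),"M",st["ft_torque"].round(3),"j6",st["joint_pos"][5].round(2),st["finger_gap"].round(4))
E
python3 s.py
```

```text
Traceback (most recent call last):
  File "s.py", line 4, in <module>
    print(round(st["clock"],2),"yaw",np.degrees(np.arctan2(Rm[1,1],Rm[0,1])).round(2),"tilt",Rm[2,1:].round(4),st["tcp_pos"],"F",st["wrist_force"].round(1),"M",st["ft_torque"].round(3),"j6",st["joint_pos"][5].round(2),st["finger_gap"].round(4))
                                                                                                                                                                                                                          ^^^^^^^^^^^^^^^^^^^^^^
AttributeError: 'float' object has no attribute 'round'
```

```bash
sed -i 's/,st\["finger_gap"\].round(4))/,round(st["finger_gap"],4))/' s.py; python3 s.py
```

```text
9.35 yaw 15.92 tilt [ 0.0007 -0.0001] [0.5568 0.0758 0.064 ] F [-1.6  0.4  4.4] M [0.216 0.313 0.253] j6 1.29 0.0208
```

drive_tool(plan=[[[0, 0, 0, 1.5, 0, 0, 0], [0, 0, 0, 1.5, 0, 0, 0], [0, 0, 0, 1.5, 0, 0, 0], [0, 0, 0, 1.5, 0, 0, 0], [0, 0, 0, 1.5, 0, 0, 0]]])

```text
clock: 9.77
tcp_pos: [0.5568, 0.0757, 0.064]
orientation: [0.535, 0.462, 0.535, -0.462]
wrist_force: [-1.2, 0.9, 4.5]
finger_gap: 0.0209
```

```bash
python3 s.py
```

```text
9.77 yaw 8.39 tilt [0.0007 0.0001] [0.5568 0.0757 0.064 ] F [-1.2  0.9  4.5] M [0.087 0.314 0.278] j6 1.42 0.0209
```

drive_tool(plan=[[[0, 0, 0, 2, 0, 0, 0], [0, 0, 0, 2, 0, 0, 0], [0, 0, 0, 2, 0, 0, 0], [0, 0, 0, 2, 0, 0, 0], [0, 0, 0, 2, 0, 0, 0]]])

```text
clock: 10.18
tcp_pos: [0.5567, 0.0755, 0.064]
orientation: [0.493, 0.507, 0.493, -0.507]
wrist_force: [-1.4, -0.3, 4.8]
finger_gap: 0.0205
```

drive_tool(plan=[[[0, 0, 0, 2, 0, 0, 0], [0, 0, 0, 2, 0, 0, 0], [0, 0, 0, 2, 0, 0, 0], [0, 0, 0, 2, 0, 0, 0], [0, 0, 0, 2, 0, 0, 0]]])

```text
clock: 10.6
tcp_pos: [0.5567, 0.0754, 0.0641]
orientation: [0.447, 0.548, 0.446, -0.548]
wrist_force: [-1.8, -0.9, 3.2]
finger_gap: 0.0209
```

```bash
python3 s.py
python3 - <<'E'
from h import *
w=env.read_camera("wrist")[:,:,::-1]; cv2.imwrite("pics/w8.png",w)
E
```

```text
10.6 yaw -11.65 tilt [0.0007 0.0005] [0.5567 0.0754 0.0641] F [-1.8 -0.9  3.2] M [-0.041  0.431  0.246] j6 1.77 0.0209
```

View pics/w8.png

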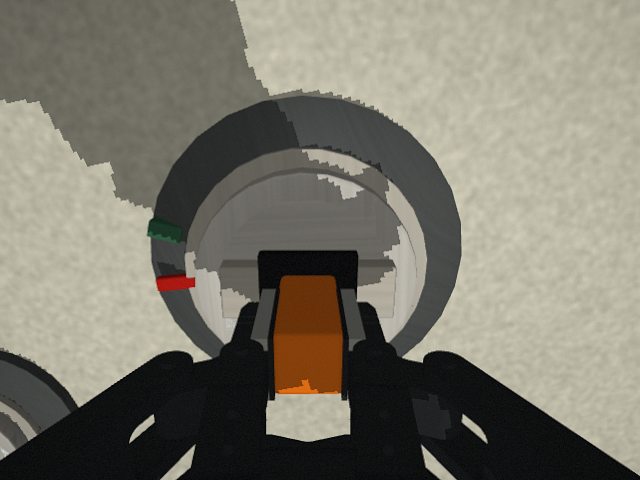

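The pointer at (176,283) is closing on the green mark at (165,231).

Run:
```python
from h import *
st=env.get_state(); c=np.array([.5567,.0756])
for n,uv,z in(("ptr",(172,283.5),.025),("green",(165,230),.02)):
    d=atz("wrist",uv,z,st)[:2]-c; print(n,np.degrees(np.arctan2(d[1],d[0]))%360,np.linalg.norm(d))
```

```text
ptr 174.82646868207212 0.06592559363798163
green 153.31499614467788 0.07022921707815245
```

drive_tool(plan=[[[0, 0, 0, 2, 0, 0, 0], [0, 0, 0, 2, 0, 0, 0], [0, 0, 0, 2, 0, 0, 0], [0, 0, 0, 2, 0, 0, 0], [0, 0, 0, 2, 0, 0, 0]]])

```text
clock: 11.07
tcp_pos: [0.5567, 0.0752, 0.064]
orientation: [-0.398, -0.585, -0.397, 0.585]
wrist_force: [-1.9, -1.2, 5.8]
finger_gap: 0.0207
```

```bash
python3 s.py
```

```text
11.07 yaw -21.6 tilt [0.0007 0.0006] [0.5567 0.0752 0.064 ] F [-1.9 -1.2  5.8] M [-0.181  0.431  0.253] j6 1.94 0.0207
```

Expect the stop at a tool yaw of about −33°. Slowing down as I get close.

drive_tool(plan=[[[0, 0, 0, 1.5, 0, 0, 0], [0, 0, 0, 1.5, 0, 0, 0], [0, 0, 0, 1, 0, 0, 0], [0, 0, 0, 1, 0, 0, 0], [0, 0, 0, 1, 0, 0, 0]]])

```text
clock: 11.48
tcp_pos: [0.5566, 0.0752, 0.064]
orientation: [-0.367, -0.605, -0.366, 0.605]
wrist_force: [-2.7, -2.4, 5.3]
finger_gap: 0.021
```

```bash
python3 s.py
```

```text
11.48 yaw -27.55 tilt [0.0007 0.0007] [0.5566 0.0752 0.064 ] F [-2.7 -2.4  5.3] M [-0.263  0.473  0.211] j6 2.04 0.021
```

drive_tool(plan=[[[0, 0, 0, 0.5, 0, 0, 0], [0, 0, 0, 0.5, 0, 0, 0], [0, 0, 0, 0.5, 0, 0, 0], [0, 0, 0, 0.5, 0, 0, 0], [0, 0, 0, 0, 0, 0, 0]]])

```text
clock: 11.9
tcp_pos: [0.5566, 0.0751, 0.064]
orientation: [-0.356, -0.611, -0.356, 0.611]
wrist_force: [-2.7, -2.1, 5.6]
finger_gap: 0.021
```

```bash
python3 s.py
```

```text
11.9 yaw -29.54 tilt [0.0007 0.0007] [0.5566 0.0751 0.064 ] F [-2.7 -2.1  5.6] M [-0.231  0.519  0.115] j6 2.08 0.021
```

drive_tool(plan=[[[0, 0, 0, 0.5, 0, 0, 0], [0, 0, 0, 0.5, 0, 0, 0], [0, 0, 0, 0.5, 0, 0, 0], [0, 0, 0, 0, 0, 0, 0], [0, 0, 0, 0, 0, 0, 0]]])

```text
clock: 12.32
tcp_pos: [0.5565, 0.0751, 0.064]
orientation: [-0.348, -0.615, -0.348, 0.616]
wrist_force: [-2.0, -1.0, 5.3]
finger_gap: 0.0206
```

```bash
python3 s.py
```

```text
12.32 yaw -31.03 tilt [0.0007 0.0007] [0.5565 0.0751 0.064 ] F [-2.  -1.   5.3] M [-0.259  0.424  0.115] j6 2.1 0.0206
```

drive_tool(plan=[[[0, 0, 0, 0.5, 0, 0, 0], [0, 0, 0, 0.5, 0, 0, 0], [0, 0, 0, 0.5, 0, 0, 0], [0, 0, 0, 0, 0, 0, 0], [0, 0, 0, 0, 0, 0, 0]]])

```text
clock: 12.73
tcp_pos: [0.5565, 0.0752, 0.064]
orientation: [-0.34, -0.62, -0.34, 0.62]
wrist_force: [-3.0, -1.6, 4.9]
finger_gap: 0.0208
```

```bash
python3 s.py;python3 - <<'E'
from h import *
w=env.read_camera("wrist")[:,:,::-1]; crop(w,120,150,200,150,4,"pics/w9.png")
E
```

```text
12.73 yaw -32.5 tilt [0.0006 0.0007] [0.5565 0.0752 0.064 ] F [-3.  -1.6  4.9] M [-0.234  0.573  0.295] j6 2.13 0.0208
```

View pics/w9.png

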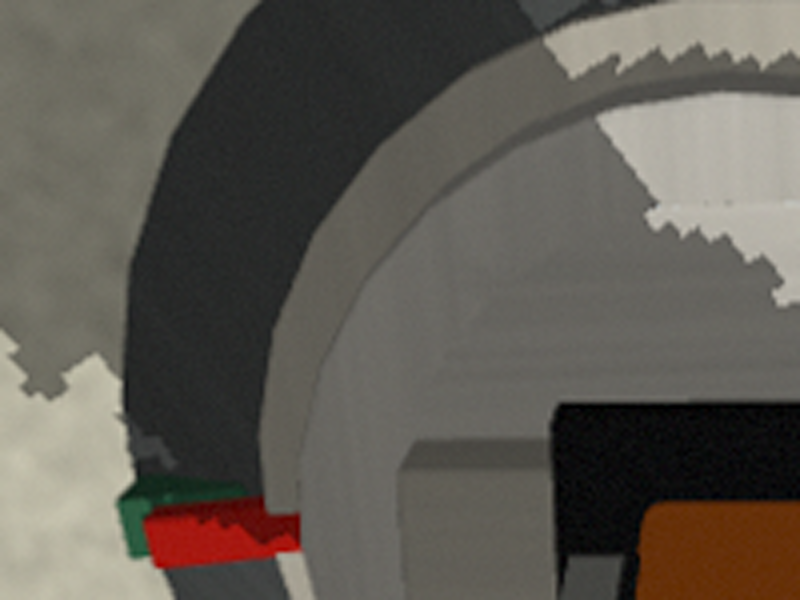

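The pointer is over the lower part of the green mark, about 1–2° to go, and the holding torque is starting to rise.

drive_tool(plan=[[[0, 0, 0, 0.5, 0, 0, 0], [0, 0, 0, 0, 0, 0, 0], [0, 0, 0, 0, 0, 0, 0], [0, 0, 0, 0, 0, 0, 0], [0, 0, 0, 0, 0, 0, 0]]])

```text
clock: 13.2
tcp_pos: [0.5565, 0.0752, 0.064]
orientation: [-0.338, -0.621, -0.337, 0.621]
wrist_force: [-1.9, -1.5, 4.6]
finger_gap: 0.0209
```

```bash
python3 s.py
```

```text
13.2 yaw -32.97 tilt [0.0007 0.0008] [0.5565 0.0752 0.064 ] F [-1.9 -1.5  4.6] M [-0.226  0.477  0.499] j6 2.14 0.0209
```

drive_tool(plan=[[[0, 0, 0, 0.5, 0, 0, 0], [0, 0, 0, 0, 0, 0, 0], [0, 0, 0, 0, 0, 0, 0], [0, 0, 0, 0, 0, 0, 0], [0, 0, 0, 0, 0, 0, 0]]])

```text
clock: 13.62
tcp_pos: [0.5564, 0.0752, 0.064]
orientation: [-0.335, -0.623, -0.335, 0.623]
wrist_force: [-2.9, -1.6, 6.0]
finger_gap: 0.0206
```

```bash
python3 s.py
```

```text
13.62 yaw -33.43 tilt [0.0006 0.0009] [0.5564 0.0752 0.064 ] F [-2.9 -1.6  6. ] M [-0.227  0.551  0.81 ] j6 2.15 0.0206
```

Firm stop: torque is climbing at about 0.6 N·m per degree, so I won't push further. I'll back off to mid-slack so the prongs are unloaded, then check.

drive_tool(plan=[[[0, 0, 0, -0.7, 0, 0, 0], [0, 0, 0, -0.7, 0, 0, 0], [0, 0, 0, 0, 0, 0, 0], [0, 0, 0, 0, 0, 0, 0], [0, 0, 0, 0, 0, 0, 0]]])

```text
clock: 14.03
tcp_pos: [0.5565, 0.0752, 0.064]
orientation: [-0.342, -0.619, -0.342, 0.619]
wrist_force: [-2.7, -0.4, 4.5]
finger_gap: 0.0208
```

```bash
python3 s.py;python3 - <<'E'
from h import *
w=env.read_camera("wrist")[:,:,::-1]; crop(w,120,200,120,120,5,"pics/w10.png")
w=env.read_camera("side")[:,:,::-1]; crop(w,205,290,130,130,5,"pics/b10.png")
E
```

```text
14.03 yaw -32.12 tilt [0.0006 0.0006] [0.5565 0.0752 0.064 ] F [-2.7 -0.4  4.5] M [-0.198  0.508  0.141] j6 2.12 0.0208
```

View pics/w10.png

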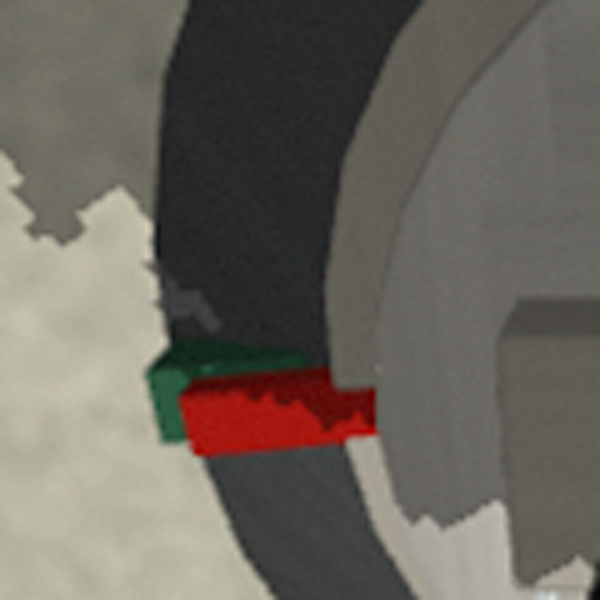

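View pics/b10.png

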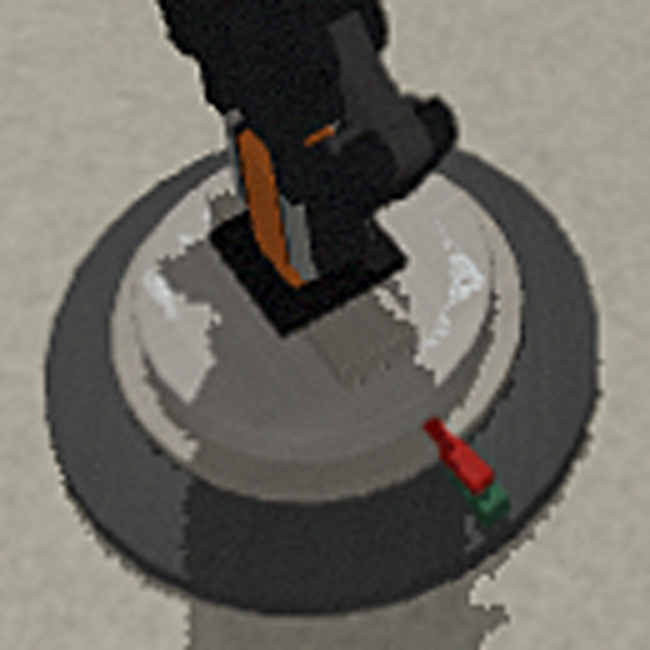

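The pointer stands over the green mark in both views: side crop (465,465) with the green just beyond it, and the wrist view. The torque signature confirms the stop. Next I centre in the slack and lift out.

drive_tool(plan=[[[-0.03, 0, 0, -0.6, 0, 0, 0], [0, 0, 0, -0.6, 0, 0, 0], [0, 0, 0, -0.6, 0, 0, 0], [-0.05, 0, 0, -0.3, 0, 0, 0], [-0.1, 0, 0, 0, 0, 0, 0]]])

```text
clock: 14.55
tcp_pos: [0.556, 0.0757, 0.0647]
orientation: [-0.353, -0.612, -0.354, 0.613]
wrist_force: [0.2, -0.2, -3.7]
finger_gap: 0.021
```

```bash
python3 s.py
```

```text
14.55 yaw -29.98 tilt [-0.0013  0.0004] [0.556  0.0757 0.0647] F [ 0.2 -0.2 -3.7] M [ 0.042 -0.069 -0.049] j6 2.09 0.021
```

Free: all forces are near zero apart from the spanner's weight. Lifting straight up.

drive_tool(plan=[[[-0.2, 0, 0, 0, 0, 0, 0], [-0.3, 0, 0, 0, 0, 0, 0], [-0.3, 0, 0, 0, 0, 0, 0], [-0.3, 0, 0, 0, 0, 0, 0], [-0.4, 0, 0, 0, 0, 0, 0]]])

```text
clock: 14.97
tcp_pos: [0.5564, 0.0757, 0.0808]
orientation: [-0.354, -0.612, -0.354, 0.612]
wrist_force: [0.4, 0.8, -3.8]
finger_gap: 0.0206
```

```bash
python3 s.py
```

```text
14.97 yaw -30.0 tilt [-0.0002  0.0001] [0.5564 0.0757 0.0808] F [ 0.4  0.8 -3.8] M [-0.042 -0.002 -0.01 ] j6 2.09 0.0206
```

drive_tool(plan=[[[-0.8, 0, 0, 0, 0, 0, 0], [-1, 0, 0, 0, 0, 0, 0], [-1, 0, 0, 0, 0, 0, 0], [-0.8, 0, 0, 0, 0, 0, 0], [0, 0, 0, 0, 0, 0, 0]]])

```text
clock: 15.38
tcp_pos: [0.5582, 0.0756, 0.1194]
orientation: [0.354, 0.614, 0.353, -0.611]
wrist_force: [0.8, -0.3, -2.5]
finger_gap: 0.0209
```

```bash
python3 s.py;python3 - <<'E'
from h import *
w=env.read_camera("wrist")[:,:,::-1]; cv2.imwrite("pics/w11.png",w)
E
```

```text
15.38 yaw -30.0 tilt [ 0.004  -0.0022] [0.5582 0.0756 0.1194] F [ 0.8 -0.3 -2.5] M [-0.024 -0.046 -0.026] j6 2.09 0.0209
```

View pics/w11.png

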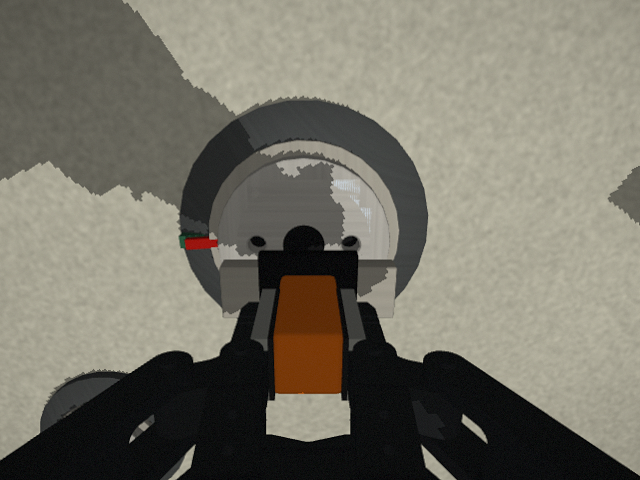

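Collar stays with the pointer on the mark (200,243) and the holes are clear. Now I rotate back and return to the rest.

drive_tool(plan=[[[0, 0, 0, -6, 0, 0, 0], [0, 0, 0, -6, 0, 0, 0], [0, 0, 0, -6, 0, 0, 0], [0, 0, 0, -6, 0, 0, 0], [0, 0, 0, -6, 0, 0, 0]]])

```text
clock: 15.85
tcp_pos: [0.5561, 0.0756, 0.1161]
orientation: [0.501, 0.499, 0.501, -0.499]
wrist_force: [-1.0, -0.1, -2.9]
finger_gap: 0.0208
```

drive_tool(plan=[[[0, 0, 0, -6, 0, 0, 0], [0, 0, 0, -6, 0, 0, 0], [0, -0.4, 2, 0, 0, 0, 0], [0, -0.6, 3.5, 0, 0, 0, 0], [0, -0.6, 3.5, 0, 0, 0, 0]]])

```text
clock: 16.27
tcp_pos: [0.5592, -0.0156, 0.1162]
orientation: [0.55, 0.444, 0.55, -0.444]
wrist_force: [0.0, 0.6, -3.7]
finger_gap: 0.0208
```

drive_tool(plan=[[[0, -0.6, 3.5, 0, 0, 0, 0], [0, -0.6, 3.5, 0, 0, 0, 0], [0, -0.6, 3.5, 0, 0, 0, 0], [0, -0.6, 3.5, 0, 0, 0, 0], [0, -0.6, 3.5, 0, 0, 0, 0]]])

```text
clock: 16.68
tcp_pos: [0.5661, -0.1947, 0.1162]
orientation: [0.549, 0.445, 0.55, -0.445]
wrist_force: [-0.3, -0.2, -4.4]
finger_gap: 0.0208
```

drive_tool(plan=[[[0, -0.5, 2.5, 0, 0, 0, 0], [0, -0.2, 1, 0, 0, 0, 0], [0, 0, 0, 0, 0, 0, 0], [0, 0, 0, 0, 0, 0, 0], [0, 0, 0, 0, 0, 0, 0]]])

```text
clock: 17.1
tcp_pos: [0.5666, -0.2275, 0.1162]
orientation: [0.549, 0.445, 0.55, -0.445]
wrist_force: [-0.5, 0.7, -4.1]
finger_gap: 0.021
```

```bash
python3 s.py;python3 - <<'E'
from h import *
w=env.read_camera("wrist")[:,:,::-1]; crop(w,210,160,200,175,4,"pics/w12.png")
E
```

```text
17.1 yaw 12.05 tilt [-0.0007 -0.0015] [ 0.5666 -0.2275  0.1162] F [-0.5  0.7 -4.1] M [0.045 0.069 0.041] j6 0.85 0.021
```

View pics/w12.png

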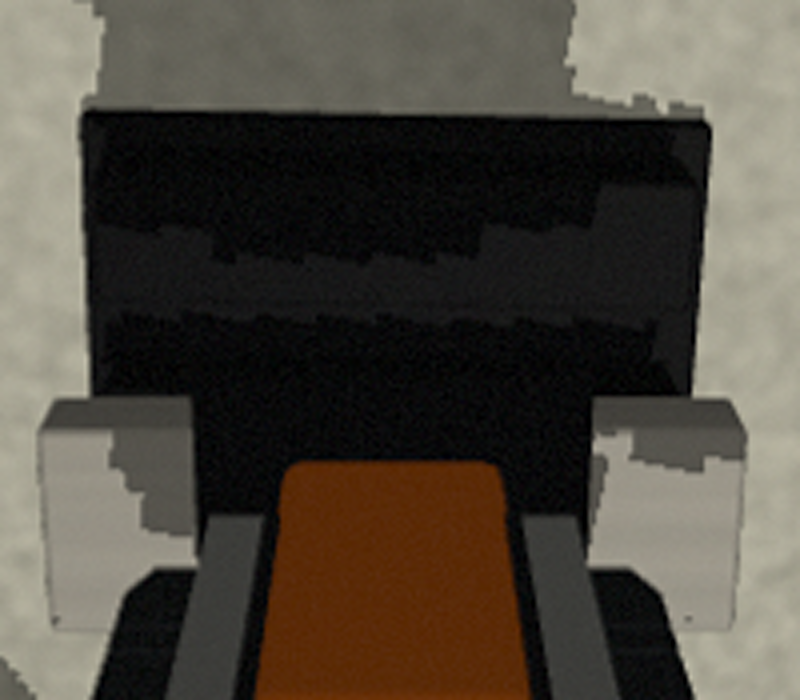

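Run:
```python
from h import *
np.set_printoptions(precision=4,suppress=True)
st=env.get_state(); Rm=Rq(st["orientation"]).as_matrix()
f=lambda x,y:(x/4+210,y/4+160)
for n,uv in [("edgeL",f(110,305)),("edge",f(395,304)),("edgeR",f(690,306)),("TL",f(82,113)),("TR",f(710,123))]:
    p=atz("wrist",uv,.024,st); print(n,p,Rm.T@(p-st["tcp_pos"])*1000)
print(Rm.T@(np.array([.5683,-.2348,0])-st["tcp_pos"])*1000)
```

```text
edgeL [ 0.5255 -0.2369  0.024 ] [ 92.3538 -42.3084   0.9219]
edge [ 0.5675 -0.2276  0.024 ] [92.3295  0.7405  0.6946]
edgeR [ 0.6112 -0.2186  0.024 ] [92.3039 45.3014  0.9444]
TL [ 0.5168 -0.2086  0.024 ] [ 92.389  -44.9028 -28.5349]
TR [ 0.6066 -0.1908  0.024 ] [ 92.3354  46.631  -27.1894]
[116.3218  -0.008    7.8723]
```

drive_tool(plan=[[[0.5, 0.03, 0.4, 0, 0, 0, 0], [1, 0, 0.36, 0, 0, 0, 0], [1.5, 0, 0, 0, 0, 0, 0], [1.5, 0, 0, 0, 0, 0, 0], [0.7, 0, 0, 0, 0, 0, 0]]])

```text
clock: 17.57
tcp_pos: [0.5678, -0.2351, 0.0618]
orientation: [0.549, 0.445, 0.551, -0.445]
wrist_force: [-0.3, 0.2, -3.7]
finger_gap: 0.0213
```

```bash
python3 s.py;python3 - <<'E'
from h import *
w=env.read_camera("side")[:,:,::-1]; crop(w,280,150,110,110,6,"pics/s13.png")
w=env.read_camera("wrist")[:,:,::-1]; crop(w,210,160,200,175,4,"pics/w13.png")
E
```

```text
17.57 yaw 12.05 tilt [-0.0024 -0.0022] [ 0.5678 -0.2351  0.0618] F [-0.3  0.2 -3.7] M [0.056 0.074 0.024] j6 0.84 0.0213
```

View pics/s13.png

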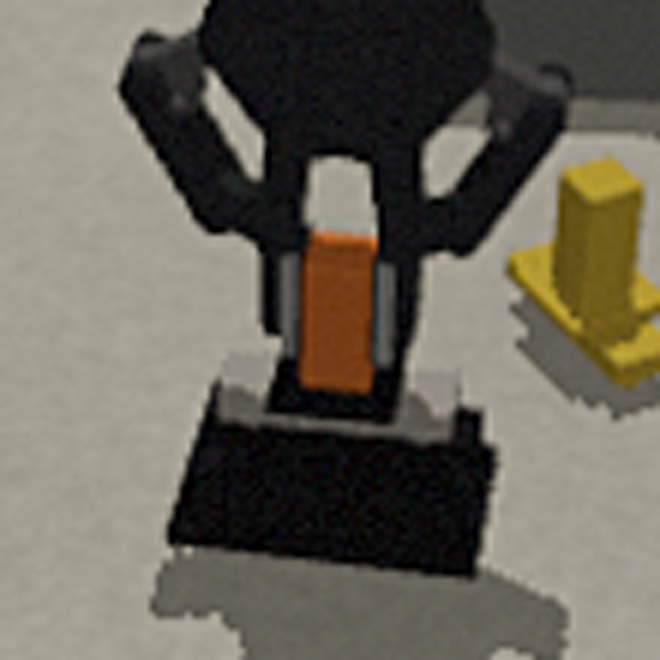

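View pics/w13.png

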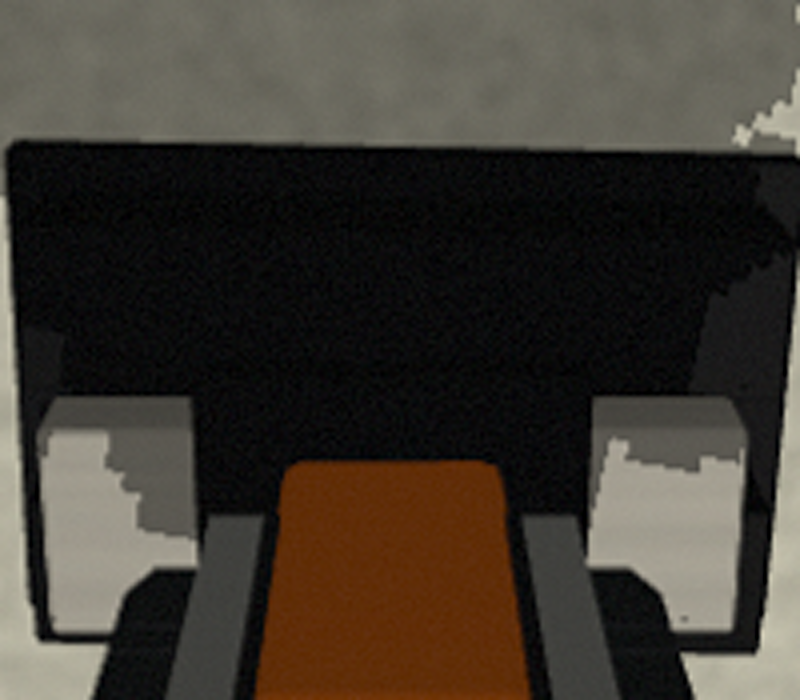

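drive_tool(plan=[[[0.2, 0, 0, 0, 0, 0, 0], [0.2, 0, 0, 0, 0, 0, 0], [0.1, 0, 0, 0, 0, 0, 0], [0.1, 0, 0, 0, 0, 0, 0], [0, 0, 0, 0, 0, 0, 0]]])

```text
clock: 18.08
tcp_pos: [0.5691, -0.2363, 0.059]
orientation: [0.55, 0.445, 0.549, -0.445]
wrist_force: [-0.0, 0.0, -2.9]
finger_gap: 0.0209
```

drive_tool(plan=[[[0.1, 0, 0, 0, 0, 0, 0], [0.1, 0, 0, 0, 0, 0, 0], [0.1, 0, 0, 0, 0, 0, 0], [0, 0, 0, 0, 0, 0, 0], [0, 0, 0, 0, 0, 0, 0]]])

```text
clock: 18.5
tcp_pos: [0.5688, -0.2362, 0.0555]
orientation: [0.549, 0.445, 0.55, -0.445]
wrist_force: [0.3, 0.4, -3.6]
finger_gap: 0.0206
```

```bash
python3 s.py
```

```text
18.5 yaw 12.0 tilt [-0.     -0.0001] [ 0.5688 -0.2362  0.0555] F [ 0.3  0.4 -3.6] M [ 0.049 -0.039  0.022] j6 0.84 0.0206
```

drive_tool(plan=[[[0.1, 0, 0, 0, 0, 0, 0], [0.1, 0, 0, 0, 0, 0, 0], [0.1, 0, 0, 0, 0, 0, 0], [0.1, 0, 0, 0, 0, 0, 0], [0, 0, 0, 0, 0, 0, 0]]])

```text
clock: 18.92
tcp_pos: [0.5687, -0.2361, 0.0513]
orientation: [0.549, 0.445, 0.55, -0.445]
wrist_force: [-0.5, 0.7, -3.8]
finger_gap: 0.0209
```

drive_tool(plan=[[[0.1, 0, 0, 0, 0, 0, 0], [0.1, 0, 0, 0, 0, 0, 0], [0.05, 0, 0, 0, 0, 0, 0], [0, 0, 0, 0, 0, 0, 0], [0, 0, 0, 0, 0, 0, 0]]])

```text
clock: 19.33
tcp_pos: [0.5689, -0.2362, 0.0491]
orientation: [0.55, 0.445, 0.55, -0.445]
wrist_force: [-0.6, 0.1, -4.2]
finger_gap: 0.021
```

```bash
python3 s.py
```

```text
19.33 yaw 12.0 tilt [ 0. -0.] [ 0.5689 -0.2362  0.0491] F [-0.6  0.1 -4.2] M [ 0.06   0.047 -0.03 ] j6 0.84 0.021
```

drive_tool(plan=[[[0.05, 0, 0, 0, 0, 0, 0], [0.03, 0, 0, 0, 0, 0, 0], [0.02, 0, 0, 0, 0, 0, 0], [0, 0, 0, 0, 0, 0, 0], [0, 0, 0, 0, 0, 0, 0]]])

```text
clock: 19.75
tcp_pos: [0.5689, -0.2362, 0.0481]
orientation: [0.55, 0.445, 0.549, -0.445]
wrist_force: [-0.8, 0.3, -3.9]
finger_gap: 0.021
```

drive_tool(plan=[[[0.03, 0, 0, 0, 0, 0, 0], [0, 0, 0, 0, 0, 0, 0], [0, 0, 0, 0, 0, 0, 0], [0, 0, 0, 0, 0, 0, 0], [0, 0, 0, 0, 0, 0, 0]]])

```text
clock: 20.17
tcp_pos: [0.5689, -0.2362, 0.0481]
orientation: [0.55, 0.445, 0.549, -0.445]
wrist_force: [-1.6, 0.8, 0.8]
finger_gap: 0.0209
```

```bash
python3 s.py
```

```text
20.17 yaw 12.0 tilt [0.0002 0.0002] [ 0.5689 -0.2362  0.0481] F [-1.6  0.8  0.8] M [0.149 0.219 0.055] j6 0.84 0.0209
```

Bar is on the rails at the same height it started at (0.0481). Releasing.

drive_tool(plan=[[[0, 0, 0, 0, 0, 0, 0.3], [0, 0, 0, 0, 0, 0, 0.4], [0, 0, 0, 0, 0, 0, 0.5], [0, 0, 0, 0, 0, 0, 0.5], [0, 0, 0, 0, 0, 0, 0.5]]])

```text
clock: 20.58
tcp_pos: [0.5691, -0.2363, 0.0479]
orientation: [0.55, 0.445, 0.549, -0.445]
wrist_force: [-0.4, -0.0, 0.2]
finger_gap: 0.0426
```

drive_tool(plan=[[[-0.5, 0, 0, 0, 0, 0, 0.5], [-1, 0, 0, 0, 0, 0, 0.5], [-2, 0, 0, 0, 0, 0, 0.5], [-2, 0, 0, 0, 0, 0, 0.5], [-2, 0, 0, 0, 0, 0, 0.5]]])

```text
clock: 21.0
tcp_pos: [0.5689, -0.2362, 0.1245]
orientation: [0.55, 0.445, 0.549, -0.445]
wrist_force: [0.4, -0.2, -1.0]
finger_gap: 0.0429
```

drive_tool(plan=[[[-2, 0, 0, 0, 0, 0, 0.5], [-2, 0, 0, 0, 0, 0, 0.5], [-1, 0, 0, 0, 0, 0, 0.5], [0, 0, 0, 0, 0, 0, 0.5], [0, 0, 0, 0, 0, 0, 0.5]]])

```text
clock: 21.42
tcp_pos: [0.5693, -0.2364, 0.1734]
orientation: [0.55, 0.445, 0.549, -0.445]
wrist_force: [-0.1, 0.2, -0.9]
finger_gap: 0.043
```

```bash
python3 s.py;python3 - <<'E'
from h import *
w=env.read_camera("side")[:,:,::-1]; cv2.imwrite("pics/s14.png",w)
w=env.read_camera("scene")[:,:,::-1]; cv2.imwrite("pics/a14.png",w)
w=env.read_camera("wrist")[:,:,::-1]; crop(w,220,130,180,140,4,"pics/w14.png")
E
```

```text
21.42 yaw 12.0 tilt [0.0012 0.0011] [ 0.5693 -0.2364  0.1734] F [-0.1  0.2 -0.9] M [ 0.027 -0.016  0.027] j6 0.84 0.043
```

View pics/s14.png

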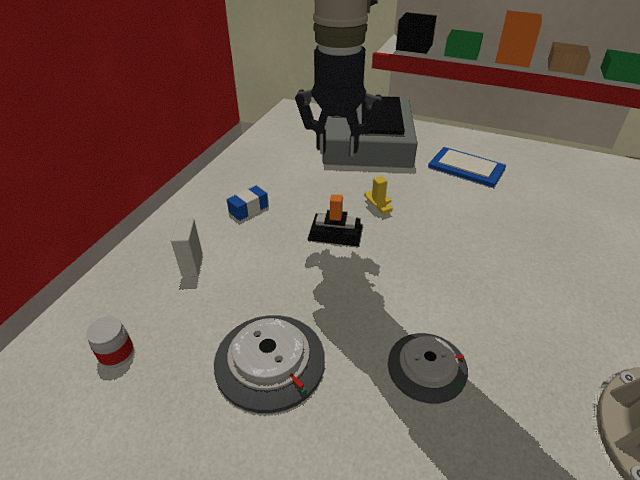

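View pics/w14.png

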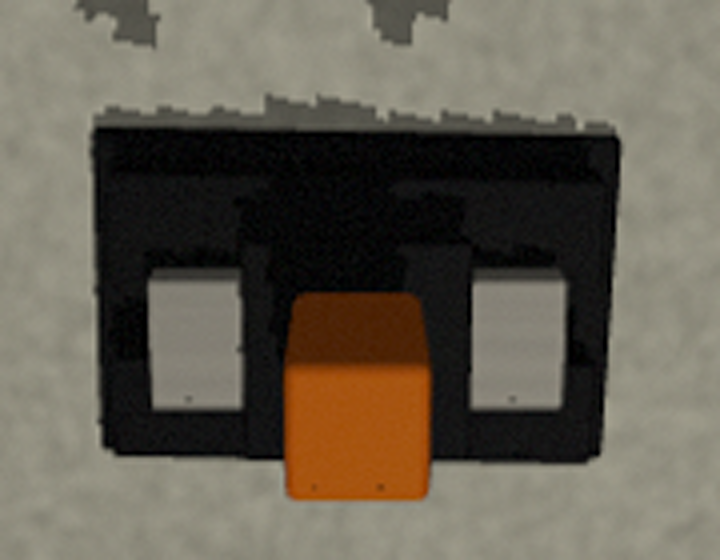

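View pics/a14.png

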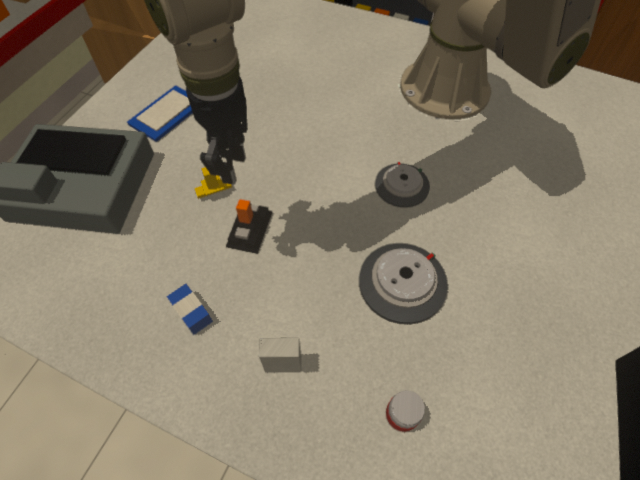

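Side and scene views: spanner upright on its rest (337,215), stock unmoved, red pointer at the green mark (297,383). One close check of the collar before handing in.

Run:
```python
from h import *
crop(cv2.imread("pics/s14.png"),205,305,130,110,6,"pics/s14c.png")
```

```text
(no output)
```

View pics/s14c.png

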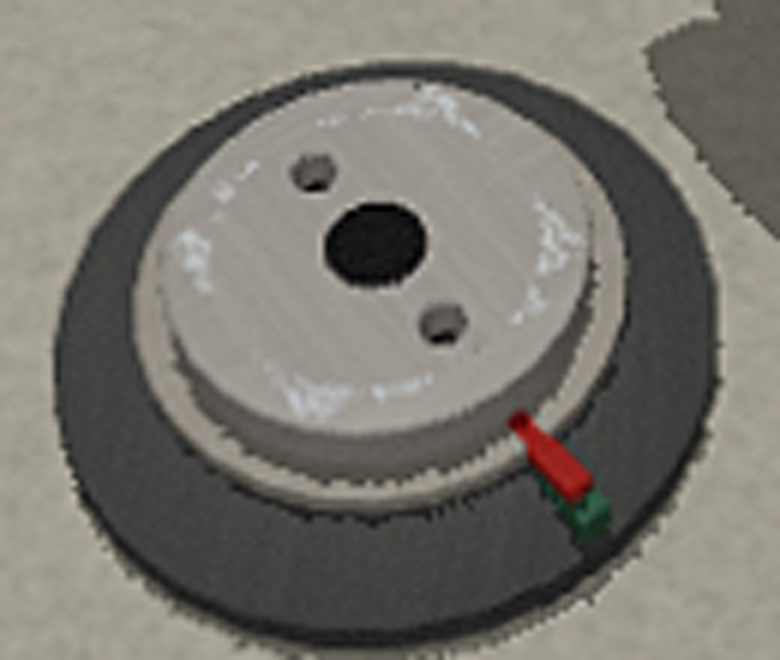

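Run:
```python
from h import *
f=lambda x,y:(x/6+205,y/6+305)
a=atz("side",f(314,172),.04);b=atz("side",f(443,323),.04);d=a-b
print("hole line",np.degrees(np.arctan2(d[1],d[0])),np.linalg.norm(d)/2)
p=atz("side",f(570,475),.026)[:2];g=atz("side",f(592,515),.023)[:2];c=((a+b)/2)[:2]
for q in(p,g): print(np.degrees(np.arctan2(*(q-c)[::-1]))%360)
print(c); env.hand_in()
```

```text
hole line -29.73874465187235 0.027037741613878032
153.60840355101988
152.373546250392
[0.55529511 0.07676321]
the job is handed in; nothing more can be done
```

The collar is tight against its stop and the spanner is back upright on its rest, prongs in the slot. I handed the job in at about 21.6 s.

- **Seating:** I gripped the orange spanner on its rest and left the yellow one alone. I lined it up over the large base's holes from the wrist camera and lowered it in small steps. It met no resistance until the bar rested on the face, at the expected height and with about 9 N of pressure.
- **Turning:** I turned the collar about 51° clockwise at about 0.25 N·m. At the stop the torque climbed to 0.81 N·m without further give, so I stopped there. I estimate about 39 N on the collar at that peak, against the 45 N limit. I then backed off to mid-slack and lifted the spanner straight out.
- **Last checks:** The pointer reads 153.6° and the green mark 152.4–154°, so they agree within measurement error. The hole line turned from 21.0° to −29.7°. The spanner came to rest at the same height it started from (TCP 0.048 m), and the stock and the yellow spanner look unmoved in the pictures.
- **Disagreements:** Collar centre estimates differed by about 2 mm between cameras, and the measured arm position drifted by 1–2 mm from what I commanded. The foot's outline did not match a straight-sided 160 mm disc in the overlays. None of this affected the fit.

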